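# Set the guarded regulator dial and open the air valve

## Task

Put the bench's air supply into service: swing the guard plate on the sloping console fully up, turn the dial beneath it clockwise until its pointer lines up with the black index line, and fold the guard back down until it lies shut. Only then push the long valve lever on the manifold through its quarter turn, all the way to its end stop. Leave the short drain handle as it is and do not push the other things on the table about.

Things in the scene. Friction and masses are not known exactly. Their poses are not given: they have to be found in the camera images.
- console: Sloping control console of dark metal, fixed, 132 mm wide, 142 deep, 135 high at its hinge posts. Origin: on the table, mid-width, 39 mm behind its low front edge; x points to its high back, y left, z up. Its grey face rises to the back at 30 degrees from level (in the console axes: normal -0.5, 0, 0.866; up-slope 0.866, 0, 0.5). The dial sits on the face, under the guard plate.
- guard (a joint): Opening angle (rad) of the flip guard, a flat aluminium plate 86 mm wide and 100 mm long, hinged along its upper edge. 0: shut, parallel to the face, 36 mm above it, over the dial. 1.92: fully up, at its stop, its free edge leaning about 10 degrees from upright towards the console's low front, so that it overhangs the dial from above. The stiff hinge (about 0.06 N m; plate 60 g) holds it at any angle.
- guard_hinge (a point): Point on the guard's hinge axis, mid-width, 62 mm up-slope of the dial's axis. The guard turns about the console's y axis; the point's frame turns with the guard: the plate lies along its -x, at guard = 0 its z is the face normal.
- guard_pull (a point): Centre of the guard's pull, a small black crossbar 13 mm thick and 20 mm long (along the console's y) on a 10 mm wide stem that stands out 18 mm from the plate's free lower edge, 124 mm from the hinge axis. Held by its ends it can turn between the pads. Under it, 36 mm of free room to the face (two 30 mm rest pegs stand 28 mm up-slope of it, 33 mm to each side).
- dial (a joint): Angle (rad) of the regulator dial, growing clockwise as one looks at the face, free from 0 to 1.9, stays where it is left (friction about 0.03 N m). At 0 the pointer is 0.60 rad anticlockwise of straight up-slope; at 1.15 it points at the raised black index line on the face.
- dial_grip (a point): On the dial's axis, half-way up its bar grip, 18 mm above the face. The black bar is 12 mm thick, 38 mm long and 20 mm high (6 to 26 mm above the face) on a round disc 42 mm across. The point's z is the face normal; the bar and its pointer lie 0.60 rad anticlockwise of the point's x axis, and turn with it.
- dial_pointer (a point): The pointed end of the dial's bar, 18 mm from the dial's axis, 18 mm above the face; a white stripe on the bar runs to it.
- dial_index (a point): Middle of the single raised black index line on the face, 35 mm from the dial's axis, 0.55 rad clockwise of straight up-slope; where the pointer must point.
- manifold: Air manifold, fixed: dark base plate 75 x 240 mm, a level steel pipe along its y with two brass valve blocks, and between them a small round gauge, top at 112 mm. Origin: on the table at the plate's far edge, 35 mm behind the pipe (the pipe runs along x = -35 mm); x points away from the robot side, y to the left, z up.
- lever (a joint): Angle (rad) of the shut-off valve's lever about the upright stem, growing anticlockwise seen from above. 0: shut, across the pipe, pointing along the manifold's -x. 1.571: open, at its end stop, along the pipe, pointing along the manifold's -y. Takes about 3 N at the sleeve and stays where it is left.
- lever_axis (a point): On the lever's upright axis at the lever's height (91 mm above the table), at the manifold's y = -50 mm.
- lever_grip (a point): Middle of the rubber sleeve of the long lever, 80 mm from its axis, 91 mm above the table. The sleeve is 60 mm long, 18 mm wide, 10 mm thick, and ends 110 mm from the axis; nothing lies under it but the table and low small things.
- drain (a joint): Angle (rad) of the drain valve's short bar handle, to be left alone; 0 as found.
- drain_handle (a point): Centre of the drain valve's handle, a stubby steel bar 44 mm long, 10 mm wide, 92 mm above the table, on the manifold's other valve (y = +75 mm).
- red_pliers: Bystander, loose: pair of pliers with red handles, 159 x 52 x 12 mm, lying. Origin: centre of its underside.
- screwdriver: Bystander, loose: red-handled screwdriver, 20 x 143 x 20 mm, lying. Origin: centre of its underside.
- aa_cell: Bystander, loose: small round battery cell, 15 x 50 x 15 mm, lying. Origin: centre of its underside.
- toy_motor: Bystander, loose: small electric motor, 20 x 42 x 20 mm, lying. Origin: centre of its underside.
- battery_9v: Bystander, loose: block battery, 18 x 26 x 48 mm, standing. Origin: centre of its underside.
- flux_tin: Bystander, loose: small round tin, 49 mm across, 20 mm high, the one standing behind the middle of the work. Origin: centre of its underside.

How it is judged:
On the way, in this order (a step that is already met when the one before it is completed fails the run):
1. the guard is swung fully up (value of joint guard above 1.65 rad), for 0.2 s.
2. with the guard up, the dial's pointer is at the index line (value of joint dial between 1 and 1.3 rad and value of joint guard above 1 rad), for 0.2 s.
3. the guard is shut again over the set dial (value of joint dial between 1 and 1.3 rad and value of joint guard below 0.12 rad), for 0.2 s.
4. the lever is at its open end stop (value of joint lever above 1.5 rad), for 0.2 s.
At the end, for the whole second after the job is handed in: The guard is shut (within 0.12 rad), the dial is within 0.15 rad of its index line (joint 1.0 to 1.3), the long lever is within 0.07 rad of its open end stop, the drain handle is as found (within 0.15 rad), nothing moves any more (all of step 3 and value of joint lever above 1.5 rad and value of joint drain below 0.15 rad and velocity of joint each of lever, guard below 0.05 rad/s); the robot touches nothing.
It fails at once if the drain valve's handle is turned (value of joint drain above 0.3 rad).
It fails at once if one of the loose things on the table is pushed about (moved more than 30 mm) (distance of any of red_pliers, screwdriver, aa_cell, toy_motor, battery_9v, flux_tin from where it was at the start of the episode above 0.03 m).
It also fails if it takes over 72 s, if anything falls off the work surface, if the arm or the gripper's body presses on something with over 40 N, if the wrist force passes 120 N, or if a joint passes its speed limit or range.

## Robot

A 7-joint arm with a two-finger parallel gripper is mounted at the origin on a cart in front of the work surface, level with it; the furniture and walls round the work are solid. World frame = base frame: x ahead of the robot, y to its left, z up, the work surface at z = 0. Lengths are in m, angles in rad, forces in N, time in s.
With the tool pointing down it reaches from about 0.4 to 0.85 m from the base axis. Payload 4.5 kg.
Tool frame: the origin (TCP) lies between the finger pads; the fingertips stand 19 mm ahead of it and the grasp point (between the pads) is the TCP (r.nose_length is the distance from the TCP to the fingertips, in m); z points along the fingers, x is the direction in which the jaws open and shut, and the axes are right-handed (so a half turn about z gives the same grasp; the last joint's range is limited). The gripper opens to 88 mm and grips with 3 to 60 N. Pads are 18 mm wide; open, the fingers measure 123 mm over their backs; the gripper's body (75 mm by 187 mm) begins 45 mm behind the grasp point.
Start: joints at [1.34, 0.689, -0.195, 1.565, 0.157, 0.902, -0.215], TCP at [0.164, -0.603, 0.258] pointing down, gripper open.
Joint ranges: [-3.01, 3.01], [-0.46, 2.08], [-1.47, 1.51], [0.13, 2.56], [-1, 4.14], [0.04, 2.09], [-2.66, 2.66]. Speed limits (rad/s): [2.57, 2.57, 3.14, 3.14, 3.14, 3.14, 3.14].

## Interface

Orientations are given as a unit quaternion [x, y, z, w].
In Python, from plant import get_state, vision, r gives the robot as it stands.
- The arm moves only by the tool play_rows, never from a script. Its argument "deltas" is a list that holds one entry, the list of rows, each a list of 7 numbers: the gripper command: -1 is fully open, 1 is shut, values between are in proportion, then the shift along the tool's x, y, z normalised to -1 to 1, where 1 is 300 mm, then the turn, a rotation vector about the tool's x, y, z normalised to -1 to 1, where 1 is pi rad. A call has 1 to 5 rows; each row is the pose to reach, as a shift and turn from the pose measured when the call began, along the tool's axes at that moment, turning the shorter way round; what a row does not reach only later rows make up. A row lasts 1/8 s, in which the tool goes at most 62.5 mm and 10.7 degrees, less where a joint would pass 70% of its speed; a pose out of reach is approached as far as the arm can. A call with a number of a shift or a turn outside -1 to 1 is refused whole. A call with a gripper value outside its range is refused whole. The fingers move at their own pace and stop on an object; "force" is the grip in N (left out, the last holds). Time passes only in rows, so rows that repeat a pose let the fingers close. It gives the time, the measured TCP pose, the force and the opening at its end, in the units of the state.
- get_state(): the state, without advancing time (a new reading comes with each control period).
- vision.snapshot(name): name is "side" or "top" or "wrist"; returns the picture (420x560x3 uint8, red, green, blue); there is no depth.
- vision.camera_model(name): a dict with "vfov" (degrees; the focal length in pixels is half the picture's height over the tangent of half this angle, whatever the lens; pixels are square), "cx", "cy" (the principal point, pixels), "world_to_cam" (4x4, takes a point from world to camera coordinates). Camera axes: x right, y up, looking along -z (the intrinsics and any distortion apply to the point x, -y, -z); pixel columns grow to the right and rows downward; lengths in m; the calibration is good to about 2 mm. The wrist camera is an equidistant fisheye: a pixel r from the principal point sees the ray r / f radians off the axis. A picture is of the moment at which its call begins: read the wrist's pose just before it. camera_model takes no time and is no camera call; for the wrist camera it gives the pose at the moment of the call.
- r.finish_job(): hands the job in, once; it reports no verdict.
The state is a dict: "clock": time; "q": joint angles; "qd": joint speeds; "joint_torque": joint torques, N m; "tool_pos": TCP position; "eef_rot": TCP orientation; "contact_force": force on the tool from outside, world axes, zero at the start; "moment": the same for the moment, N m; "opening": opening from 0.0 (shut) to 1.0 (fully open).
Only numpy, scipy, OpenCV 4.12 (cv2) and the standard library are available. Lean on these libraries where they do the work, as an engineer would, in place of code of your own. Each camera call takes 0.05 s, during which the arm holds its last target.

## Working session

There is one attempt and no reset: what is moved stays moved. The work goes in short steps, Python scripts to look and compute and a tool call to move; the robot and the scene stay as the last step left them, time stands still between calls to the robot, and variables do not carry over. Pictures are saved under pics/ and viewed, and the job is handed in when it is done.

Besides the shell and the picture viewer there is one more tool, called after ">>>" as a command line: name --argument value ..., lists and objects as JSON in quotes. play_rows: Moves the arm, as the interface text tells. Scaled input: -1 to 1 covers 300 mm each way for a shift and pi rad each way for a turn. Its arguments: {"type":"object","properties":{"deltas":{"type":"array"},"force":{"type":"number"}},"required":["deltas"]}

```bash
ls; mkdir -p pics
python3 - <<'E'
from plant import get_state, vision, r
import cv2
print(get_state())
for n in ["side","top","wrist"]:
    m=vision.camera_model(n); print(n,m)
    cv2.imwrite(f"pics/{n}0.png",vision.snapshot(n)[:,:,::-1])
E
```

```text
pics
{'clock': 0.0, 'q': array([ 1.33983673,  0.68998917, -0.194513  ,  1.56632361,  0.15729918,
        0.90249664, -0.21509346]), 'qd': array([ 2.28537104e-04,  6.18874888e-04, -5.14925468e-04, -1.14947651e-03,
        8.90878610e-04,  6.68519547e-05, -2.14429496e-03]), 'joint_torque': array([ 1.51059010e-05, -5.27564549e+01, -1.26726028e+00, -1.53429562e+01,
       -5.27778617e-02,  6.43584921e-03,  1.63317918e-04]), 'tool_pos': array([ 0.16334871, -0.602666  ,  0.25691218]), 'eef_rot': array([ 7.94279650e-01, -6.07551647e-01, -7.62800908e-04, -5.01086614e-04]), 'contact_force': array([ 0.91001574,  0.1649629 , -0.06570829]), 'moment': array([-0.05616307, -0.0164703 ,  0.03445375]), 'opening': 0.9978234041194874}
side {'vfov': 49.94028584796654, 'cx': 279.4703297752662, 'cy': 208.27406520878452, 'world_to_cam': array([[ 0.99969063, -0.02422909, -0.00562035, -0.56895631],
       [ 0.01650968,  0.47739751,  0.87853233, -0.1150364 ],
       [-0.0186029 , -0.87835333,  0.47764983, -0.98678276],
       [ 0.        ,  0.        ,  0.        ,  1.        ]])}
top {'vfov': 55.529316802655
[... 156 characters left out ...]

       [ 9.88547580e-01,  2.09703522e-02,  1.49445394e-01,
        -5.90685920e-01],
       [-1.49460201e-01, -8.68279560e-04,  9.88767361e-01,
        -1.08621506e+00],
       [ 0.00000000e+00,  0.00000000e+00,  0.00000000e+00,
         1.00000000e+00]])}
wrist {'vfov': 65.70646984690485, 'cx': 281.5367133071642, 'cy': 213.48600827117883, 'world_to_cam': array([[ 2.62790354e-01, -9.64852601e-01, -8.28967355e-04,
        -6.24700479e-01],
       [ 9.14745653e-01,  2.49416155e-01, -3.17855268e-01,
         4.45434903e-02],
       [ 3.06890240e-01,  8.27710042e-02,  9.48138883e-01,
        -3.91181223e-01],
       [ 0.00000000e+00,  0.00000000e+00,  0.00000000e+00,
         1.00000000e+00]])}
```

View pics/side0.png

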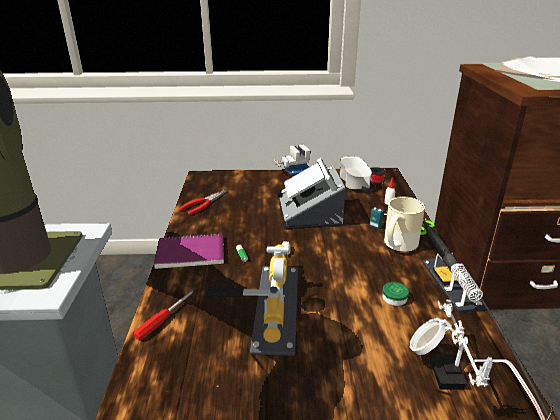

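View pics/top0.png

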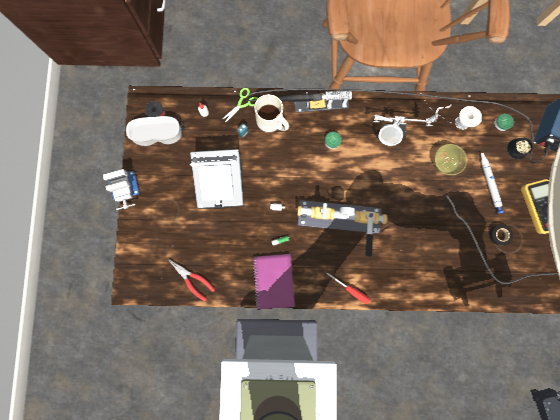

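View pics/wrist0.png

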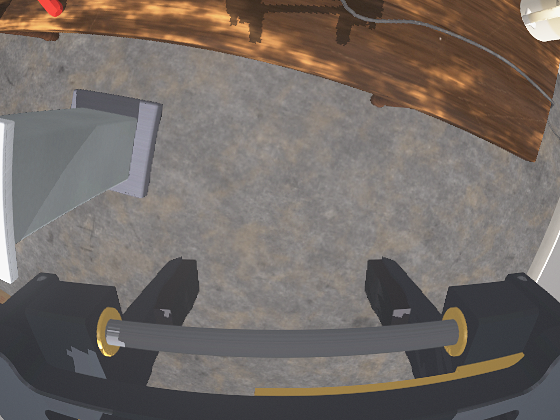

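```bash
cat > h.py <<'E'
import numpy as np, cv2
from scipy.spatial.transform import Rotation as R
def cam(n,vision):
    return vision.camera_model(n)
def proj(m,P,fish=False):
    P=np.atleast_2d(P); T=m['world_to_cam']; c=P@T[:3,:3].T+T[:3,3]
    f=210/np.tan(np.radians(m['vfov']/2)); x,y,z=c[:,0],-c[:,1],-c[:,2]
    if fish:
        rr=np.hypot(x,y); th=np.arctan2(rr,z); k=f*th/np.maximum(rr,1e-9)
        return np.c_[m['cx']+k*x,m['cy']+k*y]
    return np.c_[m['cx']+f*x/z,m['cy']+f*y/z]
def ray(m,uv,fish=False):
    T=m['world_to_cam']; f=210/np.tan(np.radians(m['vfov']/2))
    x=(uv[0]-m['cx'])/f; y=(uv[1]-m['cy'])/f
    if fish:
        th=np.hypot(x,y); s=np.sin(th)/max(th,1e-9); d=np.array([x*s,-y*s,-np.cos(th)])
    else: d=np.array([x,-y,-1.])
    o=-T[:3,:3].T@T[:3,3]; d=T[:3,:3].T@d; return o,d/np.linalg.norm(d)
def atz(m,uv,z,fish=False):
    o,d=ray(m,uv,fish); return o+d*(z-o[2])/d[2]
def tri(l):
    A=np.zeros((3,3));b=np.zeros(3)
    for o,d in l:
        M=np.eye(3)-np.outer(d,d);A+=M;b+=M@o
    p=np.linalg.solve(A,b); return p,[np.linalg.norm((np.eye(3)-np.outer(d,d))@(p-o)) for o,d in l]
def zoom(img,x0,y0,w,h,s,fn):
    c=img[y0:y0+h,x0:x0+w,::-1]; cv2.imwrite(fn,cv2.resize(c,None,fx=s,fy=s,interpolation=cv2.INTER_CUBIC))
E
python3 - <<'E'
import cv2
from h import *
t=cv2.imread('pics/top0.png')[:,:,::-1]; s=cv2.imread('pics/side0.png')[:,:,::-1]
a=cv2.resize(t[135:225,175:275,::-1],None,fx=4,fy=4,interpolation=2)
b=cv2.resize(t[180:270,290:390,::-1],None,fx=4,fy=4,interpolation=2)
cv2.imwrite('pics/z1.png',np.hstack([a,b]))
a=cv2.resize(s[150:240,265:365,::-1],None,fx=4,fy=4,interpolation=2)
b=cv2.resize(s[235:365,205:315,::-1],None,fx=4,fy=4,interpolation=2)[:]
cv2.imwrite('pics/z2.png',a);cv2.imwrite('pics/z3.png',b)
E
```

```text
(no output)
```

View pics/z1.png

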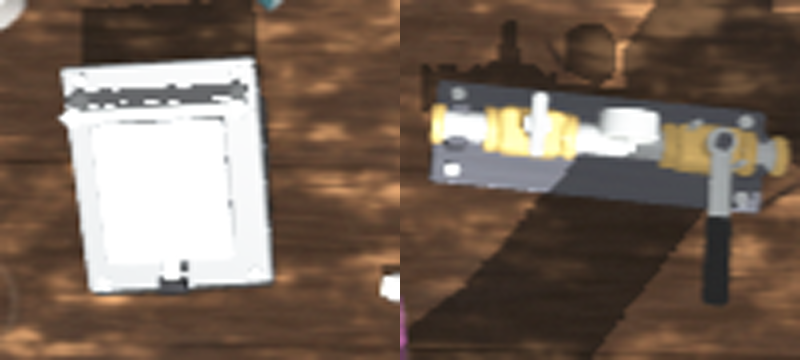

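View pics/z2.png

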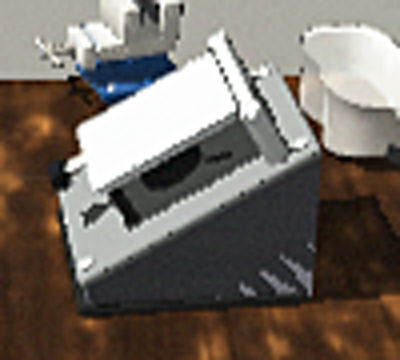

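View pics/z3.png

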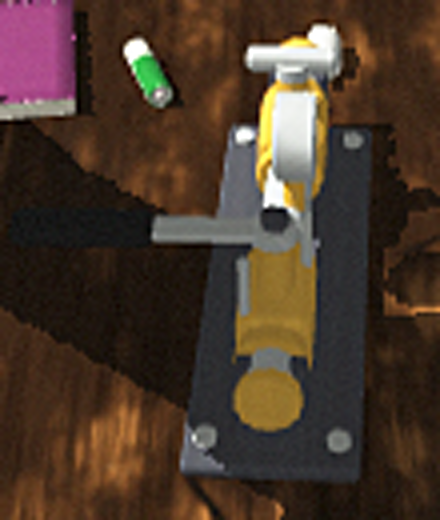

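Run:
```python
from plant import vision
from h import *
S=vision.camera_model('side');T=vision.camera_model('top')
a=atz(S,(284.5,227.5),0);b=atz(S,(343.3,224),0)
print('front R base',a,'back R',b,np.linalg.norm(a-b),np.degrees(np.arctan2((b-a)[1],(b-a)[0])))
print('top front L',atz(T,(198,208),0),'R',atz(T,(243.5,205.7),0))
print('pull',tri([ray(T,(218.5,206.2)),ray(S,(279.7,193.8))]))
# manifold
s=lambda u,v:(205+u/4,235+v/4); t=lambda u,v:(290+(u-400)/4,180+v/4)
for n,uv in dict(nearleft=(183,472),nearright=(358,478),farR=(371,128),farL=(232,126)).items(): print('side',n,atz(S,s(*uv),0.006))
for n,uv in dict(bl=(432,180),tl=(441,82),tr=(768,114),br=(760,212)).items(): print('top',n,atz(T,t(*uv),0.006))
print('axis',atz(T,t(722,140),.095),'tip',atz(T,t(715,303),.091),tri([ray(T,t(722,140)),ray(S,s(280,232))]))
print('tip side',atz(S,s(10,225),.091), 'sleeve start', atz(T,t(718,217),.091))
for n,uv in dict(aa=(277,207),motor=(281,240),pl=(190,280),scr=(355,292),tin=(333,140),b9=(242,130)).items(): print(n,atz(T,uv,.01))
for n,uv in dict(aa=(277,207),book=(275,281)).items(): print(n,atz(T,uv,.02))
```

```text
front R base [0.5844182  0.12208435 0.        ] back R [0.73068694 0.13402375 0.        ] 0.14675521984217602 4.666505307265653
top front L [0.57616747 0.24260974 0.        ] R [0.58582731 0.10913771 0.        ]
pull (array([0.57389797, 0.17322731, 0.06678561]), [np.float64(0.0003830373323771956), np.float64(0.00038303733237698127)])
side nearleft [ 0.51496331 -0.28655624  0.006     ]
side nearright [ 0.58670911 -0.29191525  0.006     ]
side farR [ 0.60650035 -0.05043608  0.006     ]
side farL [ 0.53322082 -0.0463059   0.006     ]
top bl [ 0.53168151 -0.05153929  0.006     ]
top tl [ 0.60391294 -0.05728807  0.006     ]
top tr [ 0.58529235 -0.2968      0.006     ]
top br [ 0.51343029 -0.28958857  0.006     ]
axis [ 0.554336   -0.24114934  0.095     ] tip [ 0.4454063  -0.23578407  0.091     ] (array([ 0.55551526, -0.2415285 ,  0.0932377 ]), [np.float64(0.0009555170290772715), np.float64(0.0009555170290770783)])
tip side [ 0.44447323 -0.23057173  0.091     ] sleeve start [ 0.50271484 -0.23863939  0.091     ]
aa [0.58265451 0.01057081 0.01      ]
motor [ 0.4869362  -0.00284025  0.01      ]
pl [0.36837837 0.25320686 0.01      ]
scr [ 0.34476001 -0.21466681  0.01      ]
tin [ 0.78866222 -0.15303827  0.01      ]
b9 [0.81388265 0.1202703  0.01      ]
aa [0.58125523 0.01064324 0.02      ]
book [0.37104065 0.01212796 0.02      ]
```

```bash
cat >> h.py <<'E'
def rows(st,pos,Rt):
    """deltas to world pos and rotation matrix from state"""
    R0=R.from_quat(st['eef_rot']).as_matrix(); d=R0.T@(np.array(pos)-st['tool_pos'])/.3
    w=R.from_matrix(R0.T@Rt).as_rotvec()/np.pi
    n=max(np.linalg.norm(d)*.3/.0625,np.linalg.norm(w)*180/10.7)
    return np.round(d,4),np.round(w,4),'rows>=%.1f'%n
def Rmat(z,x):
    z=np.array(z,float);z/=np.linalg.norm(z);x=np.array(x,float);x-=z*(x@z);x/=np.linalg.norm(x)
    return np.c_[x,np.cross(z,x),z]
def brief(st): print('t',round(st['clock'],2),'q',np.round(st['q'],2),'p',np.round(st['tool_pos'],4),'F',np.round(st['contact_force'],1),'op',round(st['opening'],3))
E
python3 - <<'E'
from plant import vision,get_state
from h import *
s=get_state();brief(s);m=vision.camera_model('wrist')['world_to_cam'];R0=R.from_quat(s['eef_rot']).as_matrix()
o=-m[:3,:3].T@m[:3,3];print('cam in tool',R0.T@(o-s['tool_pos']),R0.T@(-m[2,:3]))
for p in [(.4,-.42,.36),(.5,-.2,.36),(.5,0.05,.36)]: print(rows(s,p,R0))
E
```

```text
t 0.15 q [ 1.34  0.69 -0.19  1.57  0.16  0.9  -0.22] p [ 0.1634 -0.6028  0.2571] F [-0.3 -0.7  0.6] op 0.998
cam in tool [ 0.00024542 -0.08284358 -0.12756396] [0.00113716 0.31773842 0.94817773]
(array([-0.3822, -0.9206, -0.3426]), array([0., 0., 0.]), 'rows>=5.1')
(array([-1.0027, -1.4343, -0.3418]), array([0., 0., 0.]), 'rows>=8.6')
(array([-1.807 , -1.6524, -0.3407]), array([0., 0., 0.]), 'rows>=11.9')
```

>>> play_rows --deltas '[[[-1,-0.382,-0.92,-0.343,0,0,-0.29],[-1,-0.382,-0.92,-0.343,0,0,-0.29],[-1,-0.382,-0.92,-0.343,0,0,-0.29],[-1,-0.382,-0.92,-0.343,0,0,-0.29],[-1,-0.382,-0.92,-0.343,0,0,-0.29]]]'

```text
clock: 0.78
tool_pos: [0.3983, -0.4208, 0.3596]
eef_rot: [0.981, -0.194, -0.001, -0.001]
contact_force: [0.2, -1.0, 0.6]
opening: 0.994
```

Run:
```python
from plant import get_state
from h import *
s=get_state();brief(s)
D=[0,0,-1]
print(rows(s,(.45,-.18,.36),Rmat(D,(-.075,.997,0))))
```

```text
t 0.78 q [ 1.01  0.55 -0.47  1.56  0.27  1.11  0.09] p [ 0.3983 -0.4208  0.3596] F [ 0.2 -1.   0.6] op 0.994
(array([-1.455e-01, -8.079e-01, -6.000e-04]), array([-6.000e-04, -0.000e+00, -6.479e-01]), 'rows>=10.9')
```

>>> play_rows --deltas '[[[-1,-0.145,-0.808,0,0,0,-0.3],[-1,-0.145,-0.808,0,0,0,-0.3],[-1,-0.145,-0.808,0,0,0,-0.3],[-1,-0.145,-0.808,0,0,0,-0.3],[-1,-0.145,-0.808,0,0,0,-0.3]]]'

```text
clock: 1.4
tool_pos: [0.4512, -0.1742, 0.3606]
eef_rot: [0.961, 0.276, 0.001, -0.001]
contact_force: [0.6, -1.4, 0.5]
opening: 0.999
```

Run:
```python
from plant import get_state
from h import *
s=get_state();brief(s)
D=[0,0,-1]
print(rows(s,(.50,.06,.36),Rmat(D,(-.075,.997,0))))
```

```text
t 1.4 q [ 0.79  0.45 -0.78  1.81  0.36  1.03  0.43] p [ 0.4512 -0.1742  0.3606] F [ 0.6 -1.4  0.5] op 0.999
(array([ 0.5521, -0.5756,  0.0043]), array([-2.000e-04, -1.000e-03, -3.459e-01]), 'rows>=5.8')
```

>>> play_rows --deltas '[[[-1,0.552,-0.576,0,0,0,-0.346],[-1,0.552,-0.576,0,0,0,-0.346],[-1,0.552,-0.576,0,0,0,-0.346],[-1,0.552,-0.576,0,0,0,-0.346],[-1,0.552,-0.576,0,0,0,-0.346]]]'

```text
clock: 2.02
tool_pos: [0.4997, 0.0661, 0.362]
eef_rot: [0.733, 0.68, 0.003, -0.002]
contact_force: [-0.8, -0.4, -0.5]
opening: 0.997
```

Run:
```python
from plant import get_state
from h import *
s=get_state();brief(s)
x=np.array([.997,.075,0]);z=np.array([0,0,1.]);y=np.cross(z,x)
n=-.5*x+.866*z
print(rows(s,(.50,.16,.30),Rmat(-n,y)))
```

```text
t 2.02 q [ 0.41  0.55 -1.03  1.75  0.51  1.13  0.72] p [0.4997 0.0661 0.362 ] F [-0.8 -0.4 -0.5] op 0.997
(array([ 0.3109, -0.0229,  0.2085]), array([-0.1657,  0.0106, -0.0472]), 'rows>=2.9')
```

>>> play_rows --deltas '[[[-1,0.311,-0.023,0.208,-0.166,0.011,-0.047],[-1,0.311,-0.023,0.208,-0.166,0.011,-0.047],[-1,0.311,-0.023,0.208,-0.166,0.011,-0.047],[-1,0.311,-0.023,0.208,-0.166,0.011,-0.047]]]'

```text
clock: 2.52
tool_pos: [0.4991, 0.1611, 0.2999]
eef_rot: [0.656, 0.709, 0.192, 0.176]
contact_force: [1.4, 1.1, 0.3]
opening: 1.004
```

Run:
```python
from plant import get_state,vision
from h import *
s=get_state();brief(s)
m=vision.camera_model('wrist');np.save('m1.npy',m,allow_pickle=True)
cv2.imwrite('pics/w1.png',vision.snapshot('wrist')[:,:,::-1])
```

```text
t 2.52 q [-0.06  0.44 -0.68  2.25  1.5   0.53 -0.32] p [0.4991 0.1611 0.2999] F [1.4 1.1 0.3] op 1.004
```

View pics/w1.png

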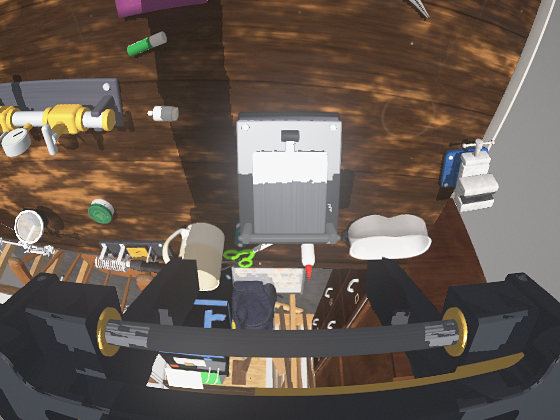

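Run:
```python
from plant import get_state,vision
from h import *
w=cv2.imread('pics/w1.png');cv2.imwrite('pics/w1z.png',cv2.resize(w[95:255,215:365],None,fx=4,fy=3.7,interpolation=2))
```

```text
(no output)
```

View pics/w1z.png

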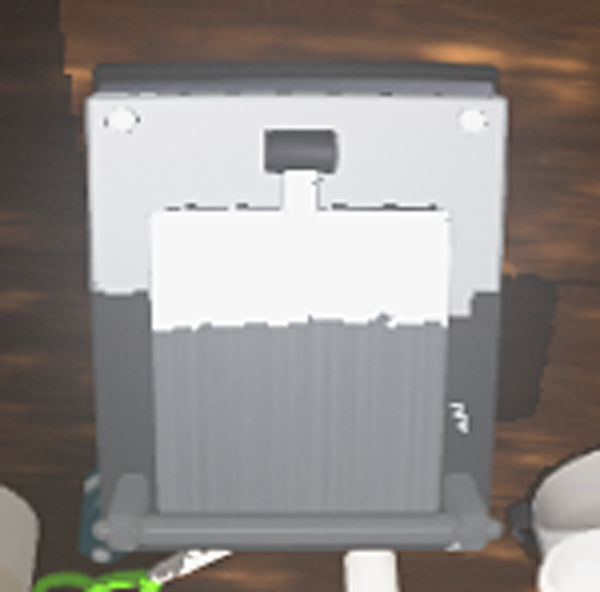

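Run:
```python
from plant import vision
from h import *
m=np.load('m1.npy',allow_pickle=True).item()
z=lambda u,v:(215+u/4,95+v/3.7)
S=vision.camera_model('side');T=vision.camera_model('top')
p=tri([ray(m,z(301,151),True),ray(S,(279.7,193.8)),ray(T,(218.5,206.2))]);print('pull',p)
print(tri([ray(m,z(301,151),True),ray(S,(279.7,193.8))]),tri([ray(m,z(301,151),True),ray(T,(218.5,206.2))]))
h1=atz(m,z(100,528),.129,True);h2=atz(m,z(500,528),.129,True);print('hinge',h1,h2,(h1+h2)/2,h1-h2,np.degrees(np.arctan2(*(h1-h2)[:2])))
f1=atz(m,z(88,97),.045,True);f2=atz(m,z(507,97),.045,True);print('front',f1,f2,f1-f2,(f1+f2)/2)
b1=atz(m,z(95,65),.0,True);b2=atz(m,z(497,65),.0,True);print('front',b1,b2,b1-b2,(b1+b2)/2)
```

```text
pull (array([0.57406733, 0.17515174, 0.06581014]), [np.float64(0.0017682103290115193), np.float64(0.00025987476187083286), np.float64(0.001836708828508918)])
(array([0.57453681, 0.17690367, 0.06516384]), [np.float64(0.00023206277620238728), np.float64(0.00023206277620256837)]) (array([0.5738149 , 0.17510449, 0.06608455]), [np.float64(0.00179609615221347), np.float64(0.0017960961522135678)])
hinge [0.68417427 0.12466613 0.129     ] [0.67479258 0.24741642 0.129     ] [0.67948343 0.18604128 0.129     ] [ 9.38168961e-03 -1.22750290e-01  2.77555756e-17] 175.6294341503328
front [0.5720418  0.11473604 0.045     ] [0.56170731 0.23694619 0.045     ] [ 0.0103345  -0.12221015  0.        ] [0.56687455 0.17584111 0.045     ]
front [5.87161899e-01 1.12151782e-01 5.55111512e-17] [0.57606895 0.24309559 0.        ] [ 1.10929492e-02 -1.30943805e-01  5.55111512e-17] [5.81615424e-01 1.77623684e-01 2.77555756e-17]
```

```bash
cat >> h.py <<'E'
yaw=np.radians(4.5)
cx=np.array([np.cos(yaw),np.sin(yaw),0]);cz=np.array([0,0,1.]);cy=np.cross(cz,cx)
cn=-.5*cx+.866*cz; cu=.866*cx+.5*cz
pull0=np.array([.574,.1758,.066]); hinge=pull0+.124*cu; dial=hinge-.062*cu-.036*cn
def pullat(t): return hinge+.124*(-cu*np.cos(t)+cn*np.sin(t))
R0=Rmat(-cn,cy)
E
python3 - <<'E'
from plant import get_state
from h import *
s=get_state();brief(s)
print(hinge,dial)
print(rows(s,pull0+.06*cn,R0));print(rows(s,pull0+.007*cn,R0))
E
```

```text
t 2.58 q [-0.06  0.44 -0.68  2.25  1.51  0.53 -0.33] p [0.4964 0.1617 0.299 ] F [-3.3 -0.1 -1.1] op 1.001
[0.68105297 0.18422525 0.128     ] [0.645471   0.18142489 0.065824  ]
(array([ 0.0245, -0.1629,  0.6033]), array([ 0.0007, -0.0014,  0.0011]), 'rows>=3.0')
(array([ 0.0238, -0.1633,  0.7799]), array([ 0.0007, -0.0014,  0.0011]), 'rows>=3.8')
```

>>> play_rows --deltas '[[[-1,0.024,-0.163,0.2,0,0,0],[-1,0.024,-0.163,0.4,0,0,0],[-1,0.024,-0.163,0.6,0,0,0],[-1,0.024,-0.163,0.6,0,0,0]]]'

```text
clock: 3.08
tool_pos: [0.5442, 0.1717, 0.1146]
eef_rot: [0.655, 0.71, 0.189, 0.175]
contact_force: [-0.5, 0.1, 0.8]
opening: 0.998
```

Run:
```python
from plant import get_state,vision
from h import *
s=get_state();brief(s)
print(rows(s,pull0+.007*cn,R0))
m=vision.camera_model('wrist')
w=vision.snapshot('wrist')
cv2.imwrite('pics/w2.png',w[:,:,::-1])
print(proj(m,[pull0,hinge,s['tool_pos'],dial],True))
```

```text
t 3.08 q [-0.1   0.9  -0.66  2.28  2.14  0.82 -0.88] p [0.5442 0.1717 0.1146] F [-0.5  0.1  0.8] op 0.998
(array([0.0057, 0.006 , 0.1669]), array([-0.0009,  0.    ,  0.0006]), 'rows>=0.8')
[[284.52690008 247.75836141]
 [283.31733492 384.05965728]
 [281.83660328 295.08001981]
 [283.6124986  299.27446619]]
```

View pics/w2.png

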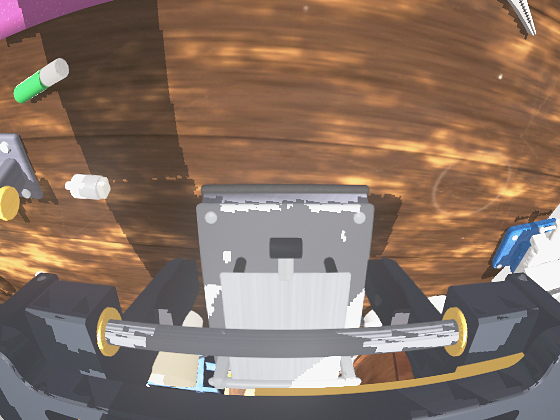

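>>> play_rows --deltas '[[[-1,0.003,0.006,0.1,0,0,0],[-1,0.003,0.006,0.167,0,0,0],[0.4,0.003,0.006,0.167,0,0,0],[1,0.003,0.006,0.167,0,0,0],[1,0.003,0.006,0.167,0,0,0]]]' --force 10

```text
clock: 3.75
tool_pos: [0.5711, 0.1744, 0.072]
eef_rot: [0.656, 0.71, 0.189, 0.175]
contact_force: [-0.5, -1.3, 0.4]
opening: 0.684
```

>>> play_rows --deltas '[[[1,0,0,0,0,0,0],[1,0,0,0,0,0,0],[1,0,0,0,0,0,0]]]'

```text
clock: 4.12
tool_pos: [0.5711, 0.1745, 0.0722]
eef_rot: [0.656, 0.71, 0.189, 0.175]
contact_force: [0.2, 0.2, 0.1]
opening: 0.34
```

Run:
```python
from plant import get_state,vision
from h import *
s=get_state();brief(s);print('pull rel',R0.T@(pull0-s['tool_pos']))
cv2.imwrite('pics/w3.png',vision.snapshot('wrist')[:,:,::-1])
off=s['tool_pos']-pull0
for t in np.arange(.25,2.0,.2): print(round(t,2),rows(s,pullat(t)+off,R0)[0])
```

```text
t 4.12 q [-0.09  1.   -0.63  2.21  2.2   0.83 -0.87] p [0.5711 0.1745 0.0722] F [0.2 0.2 0.1] op 0.34
pull rel [ 0.00108378 -0.00054428  0.00683974]
0.25 [-1.000e-04  1.260e-02 -1.023e-01]
0.45 [-0.0002  0.0407 -0.1799]
0.65 [-0.0003  0.0837 -0.2503]
0.85 [-0.0004  0.1398 -0.3108]
1.05 [-0.0005  0.2069 -0.359 ]
1.25 [-0.0006  0.2821 -0.3929]
1.45 [-0.0007  0.3626 -0.4111]
1.65 [-0.0008  0.4451 -0.413 ]
1.85 [-0.0009  0.5264 -0.3985]
```

View pics/w3.png

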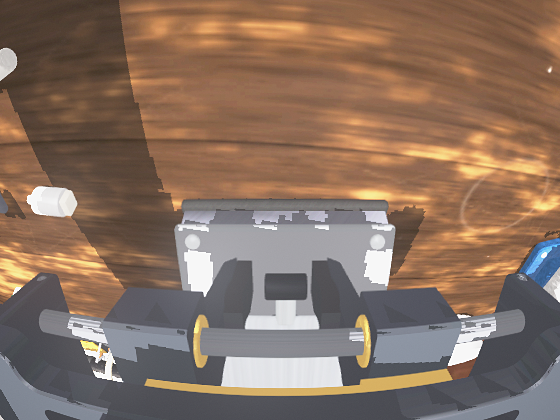

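>>> play_rows --deltas '[[[1,0,0,0,0,0,0],[1,0,0,0,0,0,0],[1,0,0,0,0,0,0]]]'

```text
clock: 4.55
tool_pos: [0.5709, 0.1761, 0.0722]
eef_rot: [0.655, 0.71, 0.19, 0.174]
contact_force: [-0.0, 5.8, -0.9]
opening: 0.222
```

>>> play_rows --deltas '[[[1,0,0.004,-0.06,0,0,0],[1,0,0.013,-0.102,0,0,0],[1,0,0.041,-0.18,0,0,0],[1,0,0.084,-0.25,0,0,0],[1,0,0.14,-0.311,0,0,0]]]'

```text
clock: 5.18
tool_pos: [0.5606, 0.1754, 0.1754]
eef_rot: [0.655, 0.711, 0.19, 0.174]
contact_force: [4.7, 3.5, -3.4]
opening: 0.226
```

Run:
```python
from plant import get_state,vision
from h import *
s=get_state();brief(s)
off=np.array([.5709,.1761,.0722])-pull0
d=s['tool_pos']-off-hinge; print('theta',np.arctan2(d@cn,-d@cu),np.linalg.norm(d))
for t in np.arange(.85,2.0,.2): print(round(t,2),rows(s,pullat(t)+off,R0))
cv2.imwrite('pics/s4.png',vision.snapshot('side')[140:260,240:380,::-1].repeat(4,0).repeat(4,1))
```

```text
t 5.17 q [-0.11  0.75 -0.6   2.21  1.96  0.64 -0.7 ] p [0.5606 0.1754 0.1754] F [ 4.7  3.5 -3.4] op 0.226
theta 0.8598579318593336 0.12474154533229556
0.85 (array([-0.0002, -0.0014,  0.0046]), array([-0.0008, -0.001 ,  0.0007]), 'rows>=0.0')
1.05 (array([-0.0003,  0.0656, -0.0436]), array([-0.0008, -0.001 ,  0.0007]), 'rows>=0.4')
1.25 (array([-0.0003,  0.1408, -0.0775]), array([-0.0008, -0.001 ,  0.0007]), 'rows>=0.8')
1.45 (array([-0.0004,  0.2213, -0.0958]), array([-0.0008, -0.001 ,  0.0007]), 'rows>=1.2')
1.65 (array([-0.0006,  0.3038, -0.0977]), array([-0.0008, -0.001 ,  0.0007]), 'rows>=1.5')
1.85 (array([-0.0009,  0.385 , -0.0832]), array([-0.0008, -0.001 ,  0.0007]), 'rows>=1.9')
```

View pics/s4.png

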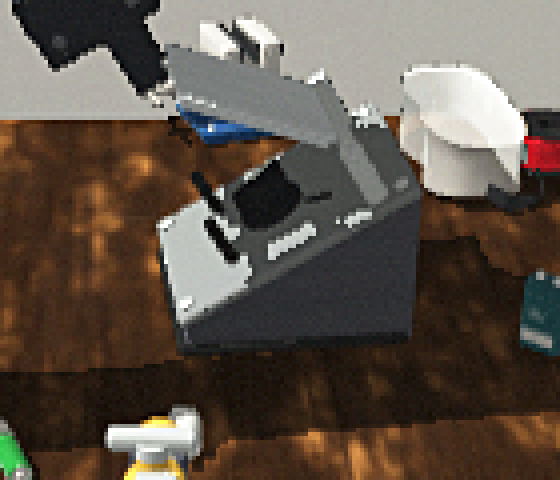

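>>> play_rows --deltas '[[[1,0,0.066,-0.044,0,0,0],[1,0,0.141,-0.078,0,0,0],[1,0,0.221,-0.096,0,0,0],[1,0,0.304,-0.098,0,0,0],[1,0,0.393,-0.082,0,0,0]]]'

```text
clock: 5.85
tool_pos: [0.65, 0.1824, 0.2586]
eef_rot: [0.655, 0.71, 0.191, 0.175]
contact_force: [0.5, 3.7, -10.0]
opening: 0.225
```

Run:
```python
from plant import get_state,vision
from h import *
s=get_state();brief(s)
off=np.array([.5709,.1761,.0722])-pull0
d=s['tool_pos']-off-hinge; print('theta',np.arctan2(d@cn,-d@cu),np.linalg.norm(d))
for t in [1.85,1.9]: print(round(t,2),rows(s,pullat(t)+off,R0))
cv2.imwrite('pics/s5.png',vision.snapshot('side')[100:220,240:380,::-1].repeat(4,0).repeat(4,1))
```

```text
t 5.85 q [-0.14  0.64 -0.45  1.9   1.32  0.45  0.03] p [0.65   0.1824 0.2586] F [  0.5   3.7 -10. ] op 0.225
theta 1.8730590167974543 0.1274968862212682
1.85 (array([-0.0002, -0.0126,  0.0084]), array([-0.0002, -0.0008,  0.0004]), 'rows>=0.1')
1.9 (array([-0.0003,  0.0071,  0.0146]), array([-0.0002, -0.0008,  0.0004]), 'rows>=0.1')
```

View pics/s5.png

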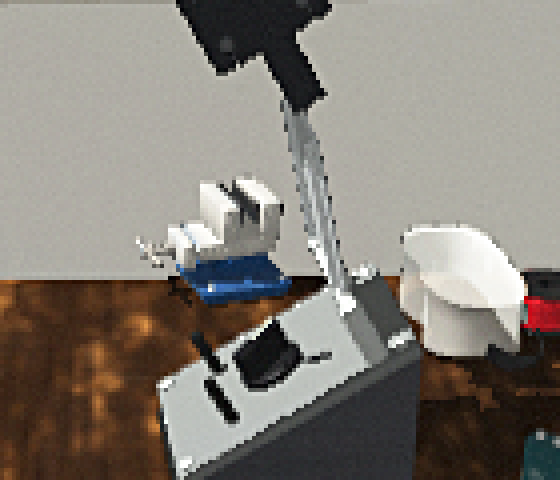

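>>> play_rows --deltas '[[[-0.2,0,0,0,0,0,0],[-0.2,0,0,0,0,0,0],[-0.2,0,0,0,0,0,0],[-0.2,0,0,-0.15,0,0,0],[-0.2,0,0,-0.3,0,0,0]]]'

```text
clock: 6.52
tool_pos: [0.6073, 0.1782, 0.3375]
eef_rot: [0.656, 0.709, 0.191, 0.175]
contact_force: [1.0, -0.5, 0.6]
opening: 0.596
```

Run:
```python
from plant import get_state,vision
from h import *
s=get_state();brief(s)
print(rows(s,dial+.18*cn-.09*cu,R0), rows(s,dial+.18*cn,R0))
cv2.imwrite('pics/s6.png',vision.snapshot('side')[60:220,240:380,::-1].repeat(3,0).repeat(3,1))
```

```text
t 6.53 q [-0.07  0.49 -0.57  1.92  1.07  0.54  0.25] p [0.6073 0.1782 0.3375] F [ 1.  -0.5  0.6] op 0.596
(array([-1.000e-04, -6.423e-01,  2.479e-01]), array([ 0.0002, -0.0007, -0.0002]), 'rows>=3.3') (array([ 1.000e-04, -3.423e-01,  2.481e-01]), array([ 0.0002, -0.0007, -0.0002]), 'rows>=2.0')
```

View pics/s6.png

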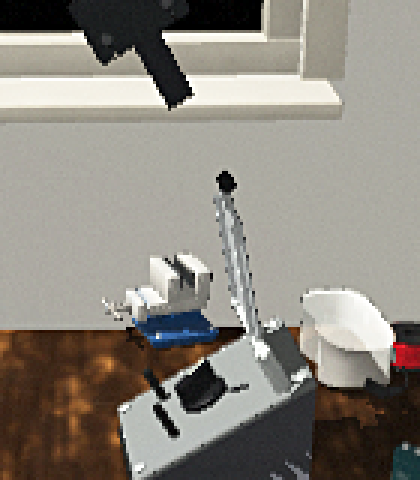

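>>> play_rows --deltas '[[[-0.2,0,-0.3,0,0,0,0],[-0.2,0,-0.55,0.15,0,0,0],[-0.2,0,-0.55,0.35,0,0,0],[-0.2,0,-0.55,0.45,0,0,0],[-0.2,0,-0.55,0.45,0,0,0]]]'

```text
clock: 7.2
tool_pos: [0.5326, 0.1748, 0.142]
eef_rot: [0.654, 0.709, 0.195, 0.176]
contact_force: [0.9, -0.5, -0.6]
opening: 0.602
```

Run:
```python
from plant import get_state,vision
from h import *
s=get_state();brief(s)
m=vision.camera_model('wrist')
w=vision.snapshot('wrist');cv2.imwrite('pics/w7.png',w[:,:,::-1]);np.save('m7.npy',m,allow_pickle=True)
g=dial+.026*cn
idx=dial+.035*(np.cos(.55)*cu-np.sin(.55)*cy)
ptr=dial+.018*cn+.018*(np.cos(.6)*cu+np.sin(.6)*cy)
print(proj(m,[g,dial+.006*cn,idx,ptr],True))
zoom(w,180,230,200,140,4,'pics/w7z.png')
```

```text
t 7.2 q [-0.19  0.81 -0.53  2.31  2.18  0.72 -0.98] p [0.5326 0.1748 0.142 ] F [ 0.9 -0.5 -0.6] op 0.602
[[278.02003917 291.4271273 ]
 [278.10811312 278.98442937]
 [258.38254629 303.21990789]
 [290.05972629 300.91303782]]
```

View pics/w7z.png

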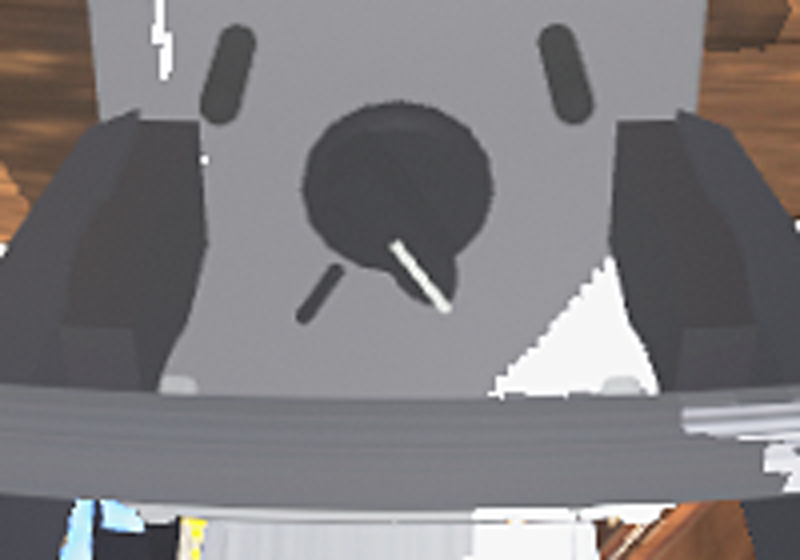

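Run:
```python
from plant import get_state
from h import *
s=get_state();brief(s)
d=dial+.0008*cy-.001*cu
print(rows(s,d+.08*cn,R0));print(rows(s,d+.029*cn,R0))
```

```text
t 7.25 q [-0.19  0.83 -0.54  2.31  2.19  0.72 -0.98] p [0.5292 0.174  0.1336] F [-1.9 -0.6 -4.6] op 0.603
(array([-0.0037,  0.2208,  0.1219]), array([-0.0019, -0.0015,  0.0002]), 'rows>=1.2')
(array([-0.0045,  0.2219,  0.2919]), array([-0.0019, -0.0015,  0.0002]), 'rows>=1.8')
```

>>> play_rows --deltas '[[[-0.2,-0.004,0.11,0.06,0,0,0],[-0.2,-0.004,0.221,0.122,0,0,0],[-0.2,-0.004,0.222,0.2,0,0,0],[-0.2,-0.004,0.222,0.27,0,0,0],[-0.2,-0.004,0.222,0.29,0,0,0]]]'

```text
clock: 7.88
tool_pos: [0.6303, 0.1808, 0.0913]
eef_rot: [0.656, 0.71, 0.189, 0.172]
contact_force: [-0.1, 0.2, -0.4]
opening: 0.599
```

Run:
```python
from plant import get_state,vision
from h import *
s=get_state();brief(s)
d=s['tool_pos']-dial;print('u,y,n',d@cu,d@cy,d@cn)
w=vision.snapshot('wrist');zoom(w,180,210,200,140,4,'pics/w8z.png')
cv2.imwrite('pics/s8.png',vision.snapshot('side')[60:240,240:380,::-1].repeat(3,0).repeat(3,1))
s=get_state();brief(s)
```

```text
t 7.88 q [-0.17  0.93 -0.42  2.04  2.15  0.56 -0.79] p [0.6303 0.1808 0.0913] F [-0.1  0.2 -0.4] op 0.599
u,y,n -0.00040866125615432285 0.0005553222402263448 0.029649250841323985
t 7.97 q [-0.17  0.93 -0.42  2.04  2.15  0.56 -0.79] p [0.6299 0.181  0.0915] F [ 0.1 -0.1 -1.2] op 0.603
```

View pics/w8z.png

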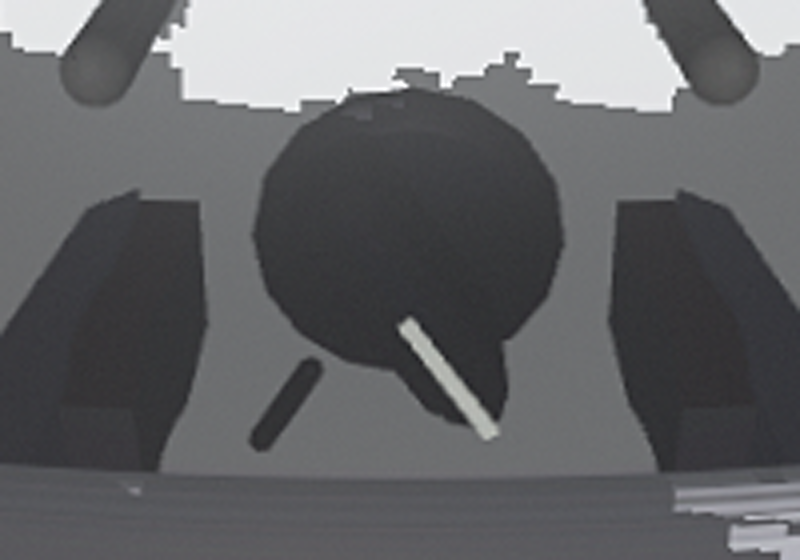

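View pics/s8.png

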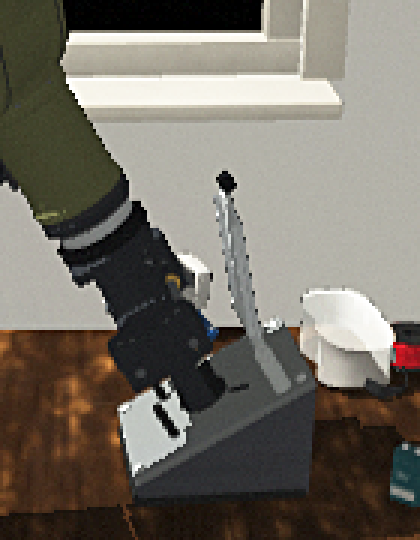

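>>> play_rows --deltas '[[[1,0,0,0,0,0,0],[1,0,0,0,0,0,0],[1,0,0,0,0,0,0],[1,0,0,0,0,0,0],[1,0,0,0,0,0,0]]]' --force 12

```text
clock: 8.6
tool_pos: [0.6297, 0.1809, 0.0915]
eef_rot: [0.656, 0.71, 0.189, 0.172]
contact_force: [-0.4, -1.1, 2.1]
opening: 0.139
```

>>> play_rows --deltas '[[[1,0,0,0,0,0,0],[1,0,0,0,0,0,0]]]'

```text
clock: 8.85
tool_pos: [0.6298, 0.1809, 0.0916]
eef_rot: [0.656, 0.71, 0.189, 0.172]
contact_force: [-1.3, -0.5, 0.8]
opening: 0.138
```

Run:
```python
from plant import get_state,vision
from h import *
s=get_state();brief(s)
d=s['tool_pos']-dial;print('u,y,n',d@cu,d@cy,d@cn)
w=vision.snapshot('wrist');zoom(w,180,210,200,140,4,'pics/w9z.png')
```

```text
t 8.85 q [-0.17  0.93 -0.42  2.04  2.15  0.56 -0.79] p [0.6298 0.1809 0.0916] F [-1.3 -0.5  0.8] op 0.138
u,y,n -0.0006871556833653036 0.0007113971088083073 0.030143552737751086
```

View pics/w9z.png

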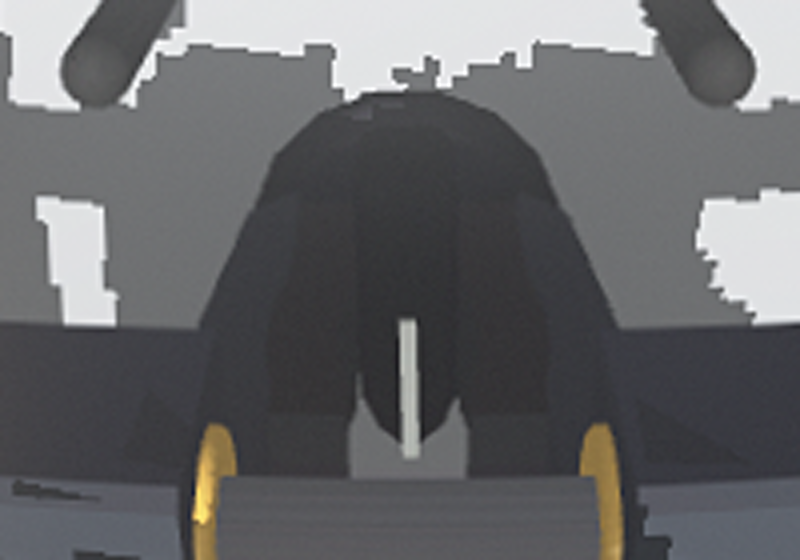

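>>> play_rows --deltas '[[[1,0,0,0,0,0,0.05],[1,0,0,0,0,0,0.1],[1,0,0,0,0,0,0.14],[1,0,0,0,0,0,0.14]]]'

```text
clock: 9.4
tool_pos: [0.6297, 0.1812, 0.0916]
eef_rot: [0.795, 0.551, 0.223, 0.126]
contact_force: [0.3, 1.3, 0.7]
opening: 0.135
```

Run:
```python
from plant import get_state,vision
from h import *
s=get_state();brief(s)
d=s['tool_pos']-dial;print('u,y,n',d@cu,d@cy,d@cn)
x=R.from_quat(s['eef_rot']).as_matrix()[:,0];print('dial est',.6+np.arctan2(x@cu,x@cy))
```

```text
t 9.4 q [-0.09  0.95 -0.56  2.04  2.07  0.65 -1.12] p [0.6297 0.1812 0.0916] F [0.3 1.3 0.7] op 0.135
u,y,n -0.0007313594016363223 0.0010287719596031918 0.030171837090332373
dial est 1.0386353475953403
```

>>> play_rows --deltas '[[[1,0,0,0,0,0,0.035],[1,0,0,0,0,0,0.036],[1,0,0,0,0,0,0.036],[1,0,0,0,0,0,0.036]]]'

```text
clock: 9.9
tool_pos: [0.6298, 0.1813, 0.0916]
eef_rot: [0.824, 0.506, 0.229, 0.114]
contact_force: [-1.0, -0.5, 0.4]
opening: 0.138
```

Run:
```python
from plant import get_state,vision
from h import *
s=get_state();brief(s)
x=R.from_quat(s['eef_rot']).as_matrix()[:,0];print('dial est',.6+np.arctan2(x@cu,x@cy))
w=vision.snapshot('wrist');cv2.imwrite('pics/w10.png',w[:,:,::-1])
s=get_state();brief(s)
```

```text
t 9.9 q [-0.08  0.96 -0.59  2.04  2.06  0.67 -1.21] p [0.6298 0.1813 0.0916] F [-1.  -0.5  0.4] op 0.138
dial est 1.1499803065845309
t 9.95 q [-0.08  0.96 -0.59  2.04  2.06  0.67 -1.21] p [0.6298 0.1813 0.0916] F [-0.   0.4  0.9] op 0.133
```

View pics/w10.png

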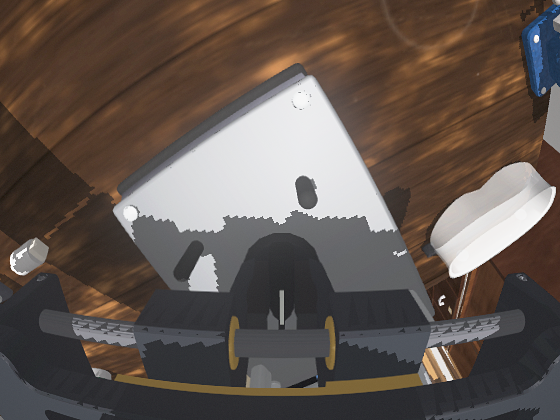

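>>> play_rows --deltas '[[[0.4,0,0,0,0,0,0],[0.4,0,0,0,0,0,0],[0.4,0,0,-0.05,0,0,0],[0.4,0,0,-0.2,0,0,0],[0.4,0,0,-0.3,0,0,0]]]'

```text
clock: 10.58
tool_pos: [0.5841, 0.1777, 0.1717]
eef_rot: [0.824, 0.506, 0.23, 0.113]
contact_force: [0.9, -0.6, 1.2]
opening: 0.298
```

Run:
```python
from plant import get_state,vision
from h import *
s=get_state();brief(s)
print(rows(s,dial-.07*cu+.13*cn,R0))
w=vision.snapshot('wrist');m=vision.camera_model('wrist')
idx=dial+.035*(np.cos(.55)*cu-np.sin(.55)*cy)
print(proj(m,[dial+.026*cn,idx],True))
zoom(w,180,190,200,140,4,'pics/w11z.png')
```

```text
t 10.57 q [-0.09  0.78 -0.6   2.14  1.92  0.62 -1.17] p [0.5841 0.1777 0.1717] F [ 0.9 -0.6  1.2] op 0.298
(array([-0.1244, -0.1965, -0.024 ]), array([-0.0023, -0.0015, -0.1749]), 'rows>=2.9')
[[278.09561822 223.5179332 ]
 [278.26537847 251.68007946]]
```

View pics/w11z.png

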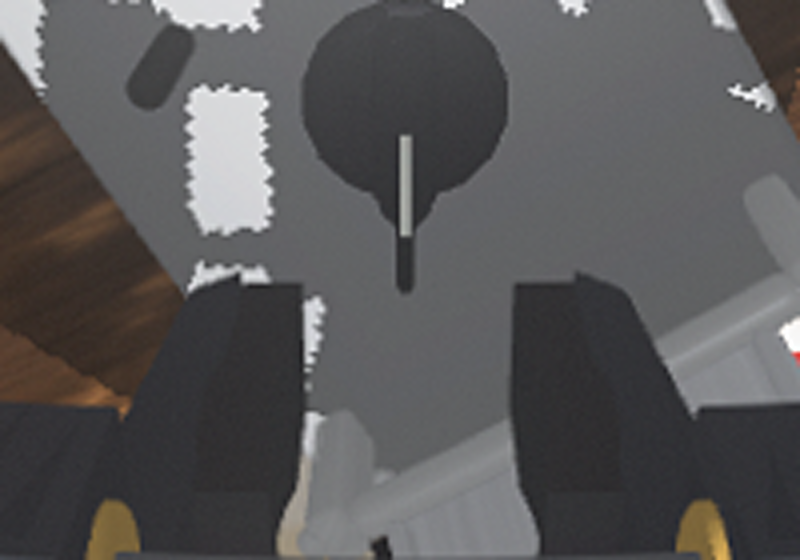

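>>> play_rows --deltas '[[[-0.2,-0.06,-0.1,-0.012,0,0,-0.059],[-0.2,-0.124,-0.196,-0.024,0,0,-0.118],[-0.2,-0.124,-0.196,-0.3,0,0,-0.175],[-0.2,-0.124,-0.196,-0.5,0,0,-0.175],[-0.2,-0.124,-0.196,-0.6,0,0,-0.175]]]'

```text
clock: 11.25
tool_pos: [0.4324, 0.1644, 0.2976]
eef_rot: [0.654, 0.711, 0.192, 0.171]
contact_force: [0.3, -0.9, 0.4]
opening: 0.598
```

Run:
```python
from plant import get_state,vision
from h import *
s=get_state();brief(s)
T=np.array([.65,.1808,.2582])
print(rows(s,T+.09*cn,R0));print(rows(s,T,R0))
zz=vision.snapshot('side');cv2.imwrite('pics/s12.png',zz[0:230,200:390,::-1].repeat(2,0).repeat(2,1))
w=vision.snapshot('wrist');cv2.imwrite('pics/w12.png',w[:,:,::-1])
print(proj(vision.camera_model('side'),[pullat(1.87)]),proj(vision.camera_model('wrist'),[pullat(1.87)],True))
```

```text
t 11.25 q [-0.31  0.34 -0.44  2.4   1.63  0.43 -0.58] p [0.4324 0.1644 0.2976] F [ 0.3 -0.9  0.4] op 0.598
(array([-0.0057,  0.5648,  0.1756]), array([-0.0009, -0.0032,  0.0008]), 'rows>=2.8')
(array([-0.0087,  0.5656,  0.4756]), array([-0.0009, -0.0032,  0.0008]), 'rows>=3.5')
[[313.54321756 120.97422888]] [[279.44315058 342.28185997]]
```

View pics/s12.png

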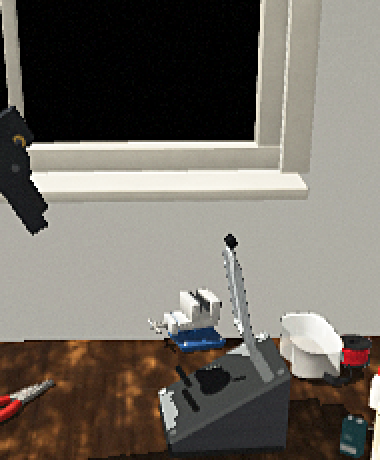

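View pics/w12.png

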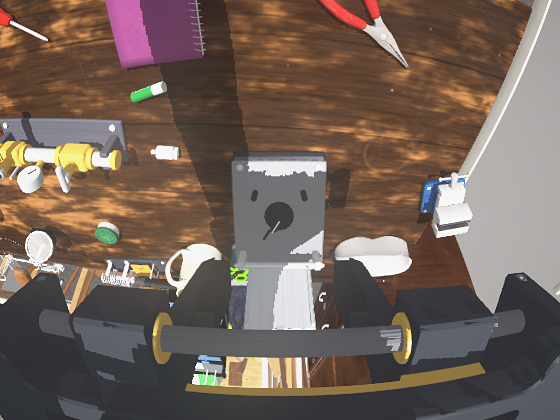

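>>> play_rows --deltas '[[[-0.2,-0.006,0.2,0,0,0,0],[-0.2,-0.006,0.4,0.05,0,0,0],[-0.2,-0.006,0.571,0.17,0,0,0],[-0.2,-0.007,0.571,0.25,0,0,0],[-0.2,-0.007,0.571,0.25,0,0,0]]]'

```text
clock: 11.98
tool_pos: [0.6209, 0.1768, 0.3189]
eef_rot: [0.655, 0.709, 0.193, 0.173]
contact_force: [0.4, -0.9, -0.4]
opening: 0.599
```

Run:
```python
from plant import get_state,vision
from h import *
s=get_state();brief(s)
T=np.array([.652,.181,.2582])
print(rows(s,T,R0))
zz=vision.snapshot('side');cv2.imwrite('pics/s13.png',zz[0:230,200:390,::-1].repeat(2,0).repeat(2,1))
w=vision.snapshot('wrist');cv2.imwrite('pics/w13.png',w[:,:,::-1])
print(proj(vision.camera_model('wrist'),[pullat(1.87),pullat(1.9)],True))
```

```text
t 11.97 q [-0.17  0.51 -0.4   1.92  1.04  0.44  0.28] p [0.6209 0.1768 0.3189] F [ 0.4 -0.9 -0.4] op 0.599
(array([ 0.0041, -0.0111,  0.2276]), array([ 0.0005, -0.0026, -0.0005]), 'rows>=1.1')
[[282.31177768 225.80168066]
 [282.26937782 230.0268017 ]]
```

View pics/s13.png

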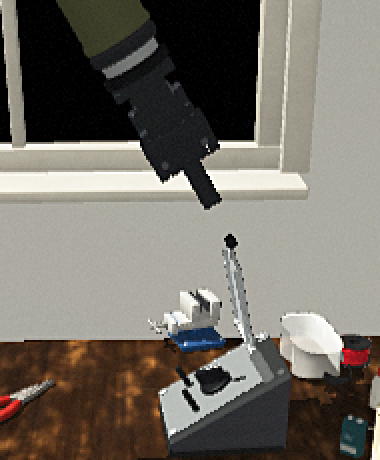

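View pics/w13.png

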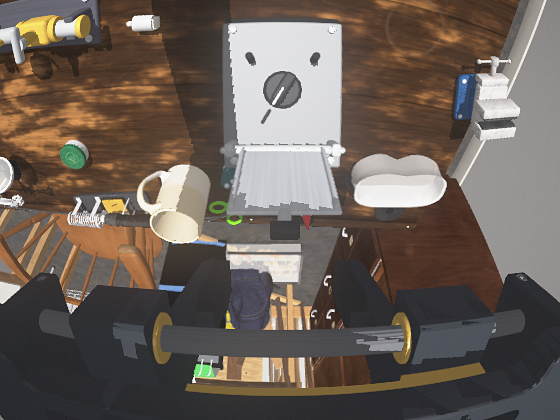

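Run:
```python
from plant import get_state
from h import *
s=get_state()
print(rows(s,pullat(1.9)+.007*cn+.001*cy,R0))
```

```text
(array([ 0.0048, -0.0024,  0.2464]), array([ 0.0004, -0.0032,  0.0007]), 'rows>=1.2')
```

>>> play_rows --deltas '[[[-0.2,0.006,-0.004,0.1,0,0,0],[-0.2,0.006,-0.004,0.2,0,0,0],[-0.2,0.006,-0.004,0.24,0,0,0],[1,0.006,-0.004,0.24,0,0,0],[1,0.006,-0.004,0.24,0,0,0]]]' --force 10

```text
clock: 12.7
tool_pos: [0.6519, 0.1837, 0.2583]
eef_rot: [0.654, 0.711, 0.194, 0.173]
contact_force: [-0.3, 0.1, 0.4]
opening: 0.396
```

>>> play_rows --deltas '[[[1,0,0,0,0,0,0],[1,0,0,0,0,0,0],[1,0,0,0,0,0,0]]]'

```text
clock: 13.08
tool_pos: [0.6525, 0.1827, 0.2595]
eef_rot: [0.654, 0.71, 0.195, 0.174]
contact_force: [-1.8, -3.0, 6.5]
opening: 0.226
```

Run:
```python
from plant import get_state,vision
from h import *
s=get_state();brief(s)
w=vision.snapshot('wrist');zoom(w,180,210,200,140,4,'pics/w14z.png')
off=s['tool_pos']-pullat(1.9);print('off y,u,n',off@cy,off@cu,off@cn)
for t in np.arange(1.7,-.2,-.2): print(round(t,2),rows(s,pullat(t)+off,R0)[0])
```

```text
t 13.07 q [-0.25  0.62 -0.26  1.9   1.24  0.33  0.09] p [0.6525 0.1827 0.2595] F [-1.8 -3.   6.5] op 0.226
off y,u,n 0.0007666697111508934 0.0009369248339928188 0.01081899551339479
1.7 [ 0.0003 -0.0803 -0.0191]
1.5 [ 0.0004 -0.1628 -0.0219]
1.3 [ 0.0004 -0.2442 -0.0082]
1.1 [ 2.000e-04 -3.212e-01  2.140e-02]
0.9 [-1.000e-04 -3.908e-01  6.570e-02]
0.7 [-0.0005 -0.4503  0.1229]
0.5 [-0.0011 -0.4972  0.1908]
0.3 [-0.0018 -0.5296  0.2667]
0.1 [-0.0025 -0.5464  0.3475]
-0.1 [-0.0033 -0.5467  0.43  ]
```

View pics/w14z.png

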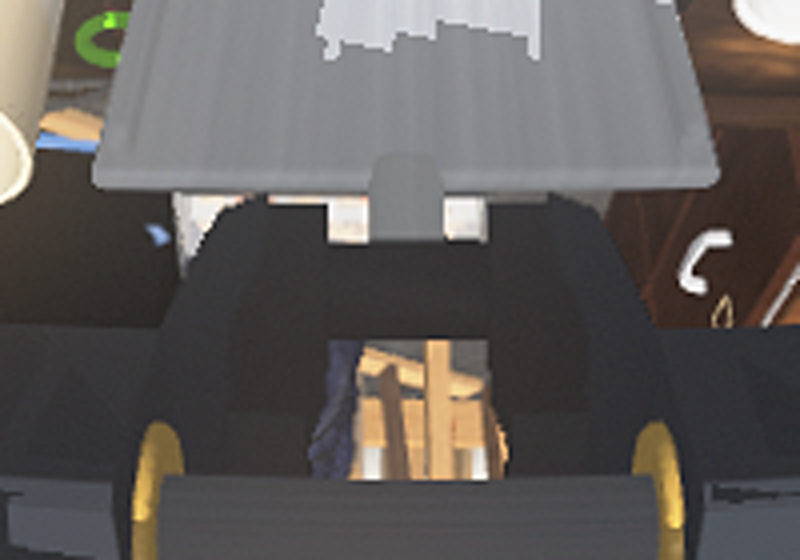

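>>> play_rows --deltas '[[[1,0,-0.08,-0.019,0,0,0],[1,0,-0.163,-0.022,0,0,0],[1,0,-0.244,-0.008,0,0,0],[1,0,-0.321,0.021,0,0,0],[1,0,-0.391,0.066,0,0,0]]]'

```text
clock: 13.75
tool_pos: [0.5609, 0.1756, 0.1833]
eef_rot: [0.654, 0.71, 0.195, 0.174]
contact_force: [2.3, -3.4, -0.6]
opening: 0.222
```

Run:
```python
from plant import get_state,vision
from h import *
s=get_state();brief(s)
off=.0008*cy+.0009*cu+.009*cn
d=s['tool_pos']-off-hinge; print('theta',np.arctan2(d@cn,-d@cu),np.linalg.norm(d))
for t in [.9,.7,.5,.3,.1,0,-.03]: print(round(t,2),rows(s,pullat(t)+off,R0)[0])
cv2.imwrite('pics/s15.png',vision.snapshot('side')[100:230,240:380,::-1].repeat(4,0).repeat(4,1))
```

```text
t 13.75 q [-0.24  0.7  -0.38  2.21  2.09  0.5  -0.86] p [0.5609 0.1756 0.1833] F [ 2.3 -3.4 -0.6] op 0.222
theta 0.9068151258923104 0.12585375884894268
0.9 [-0.0001  0.0016  0.0066]
0.7 [-0.0006 -0.0579  0.0638]
0.5 [-0.0012 -0.1049  0.1317]
0.3 [-0.0019 -0.1374  0.2075]
0.1 [-0.0027 -0.1542  0.2883]
0 [-0.0031 -0.1565  0.3296]
-0.03 [-0.0032 -0.1564  0.342 ]
```

View pics/s15.png

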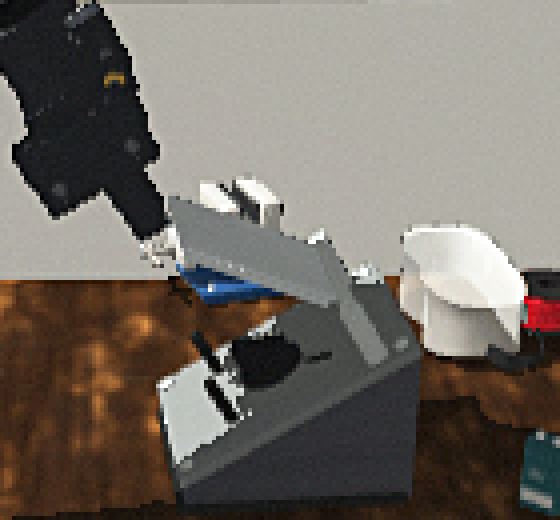

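>>> play_rows --deltas '[[[1,0,-0.058,0.064,0,0,0],[1,0,-0.105,0.132,0,0,0],[1,0,-0.137,0.207,0,0,0],[1,0,-0.154,0.288,0,0,0],[1,0,-0.156,0.332,0,0,0]]]'

```text
clock: 14.42
tool_pos: [0.5698, 0.1763, 0.0704]
eef_rot: [0.654, 0.71, 0.193, 0.173]
contact_force: [-5.1, -3.5, 14.0]
opening: 0.224
```

Run:
```python
from plant import get_state,vision
from h import *
s=get_state();brief(s)
off=.0008*cy+.0009*cu+.009*cn
d=s['tool_pos']-off-hinge; print('theta',np.arctan2(d@cn,-d@cu),np.linalg.norm(d))
for t in [0,-.03]: print(round(t,2),rows(s,pullat(t)+off,R0)[0])
```

```text
t 14.43 q [-0.18  0.97 -0.47  2.22  2.32  0.74 -1.03] p [0.5698 0.1763 0.0704] F [-5.1 -3.5 14. ] op 0.224
theta -0.024341682765687458 0.12632747369658617
0 [-0.0002  0.0077 -0.0102]
-0.03 [-0.0003  0.0078  0.0022]
```

>>> play_rows --deltas '[[[1,0,0,0,0,0,0],[-0.2,0,0,0,0,0,0],[-0.2,0,0,0,0,0,0],[-0.2,0,0,0,0,0,0],[-0.2,0,0,-0.15,0,0,0]]]'

```text
clock: 15.05
tool_pos: [0.5475, 0.1737, 0.1079]
eef_rot: [0.655, 0.71, 0.192, 0.173]
contact_force: [0.2, 0.3, 0.6]
opening: 0.599
```

>>> play_rows --deltas '[[[-0.2,0,0,-0.2,0,0,0],[-0.2,0,0,-0.4,0,0,0],[-0.2,0,0,-0.6,0,0,0]]]'

```text
clock: 15.42
tool_pos: [0.4566, 0.1656, 0.2651]
eef_rot: [0.655, 0.71, 0.192, 0.172]
contact_force: [0.7, -0.7, 0.7]
opening: 0.601
```

Run:
```python
from plant import get_state,vision
from h import *
s=get_state();brief(s)
cv2.imwrite('pics/s16.png',vision.snapshot('side')[130:240,240:380,::-1].repeat(4,0).repeat(4,1))
w=vision.snapshot('wrist');zoom(w,180,60,200,150,4,'pics/w16z.png')
```

```text
t 15.43 q [-0.34  0.44 -0.37  2.4   1.87  0.44 -0.8 ] p [0.4566 0.1656 0.2651] F [ 0.7 -0.7  0.7] op 0.601
```

View pics/s16.png

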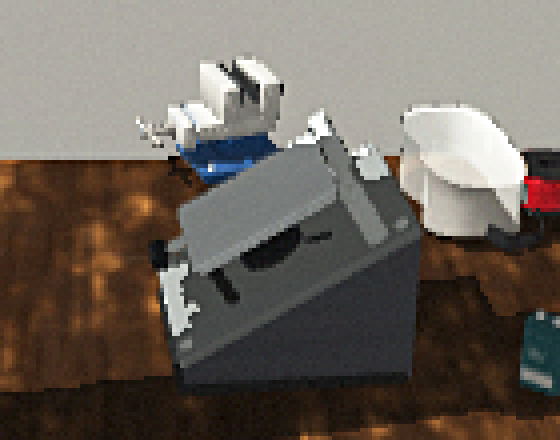

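View pics/w16z.png

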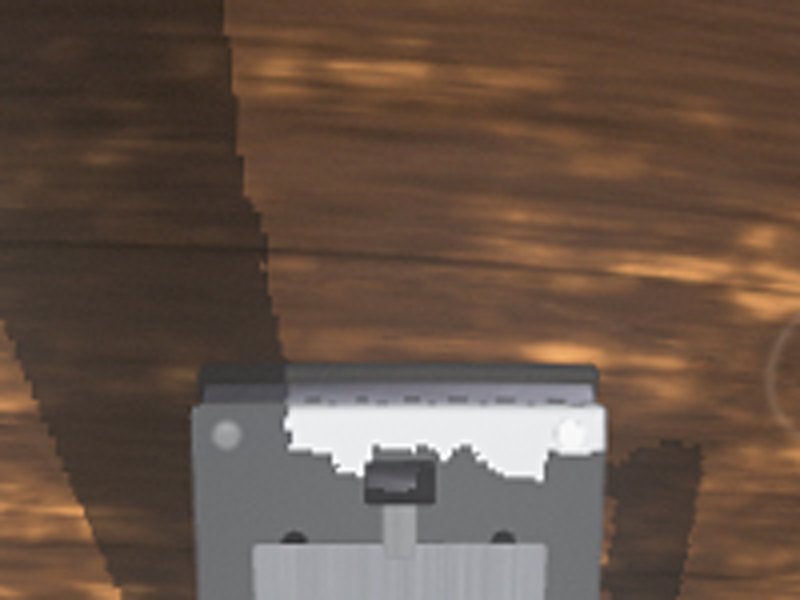

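```bash
cat >> h.py <<'E'
my_=np.radians(-4.5); mx=np.array([np.cos(my_),np.sin(my_),0]); my=np.cross(cz,mx)
A=np.array([.5555,-.2415,0]); RL=Rmat([0,0,-1],my)
def pusher(t,extra=0,rho=.08,z=.097):
    d=-mx*np.cos(t)-my*np.sin(t); e=-my*np.cos(t)+mx*np.sin(t)
    return A+rho*d-(.009+.0175*np.cos(t)+.009*np.sin(t)-extra)*e+[0,0,z]
E
python3 - <<'E'
from plant import get_state,vision
from h import *
s=get_state();brief(s)
print(rows(s,(.46,-.05,.27),RL))
E
```

```text
t 15.53 q [-0.34  0.43 -0.37  2.4   1.88  0.44 -0.8 ] p [0.4566 0.1663 0.2693] F [ 0.2 -0.8 -0.6] op 0.599
(array([-0.7194, -0.038 , -0.0326]), array([ 0.1684, -0.0165,  0.0498]), 'rows>=3.5')
```

>>> play_rows --deltas '[[[1,-0.719,-0.038,-0.033,0.168,-0.017,0.05],[1,-0.719,-0.038,-0.033,0.168,-0.017,0.05],[1,-0.719,-0.038,-0.033,0.168,-0.017,0.05],[1,-0.719,-0.038,-0.033,0.168,-0.017,0.05],[1,-0.719,-0.038,-0.033,0.168,-0.017,0.05]]]'

```text
clock: 16.15
tool_pos: [0.4659, 0.0125, 0.2618]
eef_rot: [0.718, 0.689, 0.037, 0.092]
contact_force: [-0.0, 0.1, -0.5]
opening: 0.057
```

Run:
```python
from plant import get_state,vision
from h import *
s=get_state();brief(s)
print(pusher(0,-.014),rows(s,pusher(0,-.014,z=.2),RL))
w=vision.snapshot('wrist');cv2.imwrite('pics/w17.png',w[:,:,::-1]);m=vision.camera_model('wrist')
sl=A-.08*mx+[0,0,.096]; ax=A+[0,0,.096]
print(proj(m,[sl,ax,A-.11*mx+[0,0,.096]],True))
```

```text
t 16.15 q [ 0.16  0.46 -0.53  2.16  0.75  0.55  0.58] p [0.4659 0.0125 0.2618] F [-0.   0.1 -0.5] op 0.057
[ 0.47892421 -0.19484812  0.097     ] (array([-0.6713,  0.0289,  0.2657]), array([0.0588, 0.0224, 0.0117]), 'rows>=3.5')
[[ 82.54789113 186.00144361]
 [ 98.7899094  245.03385484]
 [ 76.97850231 161.17235619]]
```

View pics/w17.png

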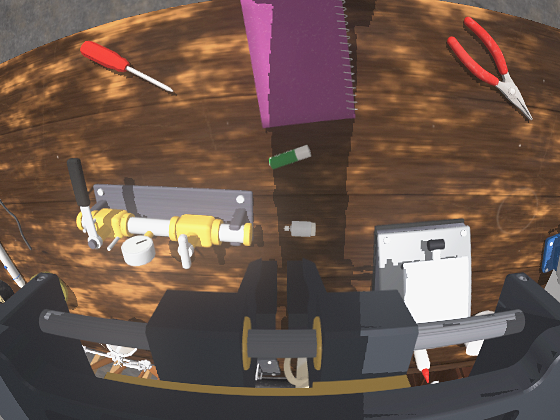

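>>> play_rows --deltas '[[[1,-0.67,0.029,0.266,0.059,0.022,0.012],[1,-0.67,0.029,0.266,0.059,0.022,0.012],[1,-0.67,0.029,0.266,0.059,0.022,0.012],[1,-0.67,0.029,0.266,0.059,0.022,0.012],[1,-0.67,0.029,0.266,0.059,0.022,0.012]]]'

```text
clock: 16.82
tool_pos: [0.4758, -0.2078, 0.1979]
eef_rot: [0.742, 0.671, -0.005, -0.0]
contact_force: [0.2, 1.1, 0.5]
opening: 0.005
```

Run:
```python
from plant import get_state,vision
from h import *
s=get_state();brief(s)
print(pusher(0,-.014),rows(s,pusher(0,-.014),RL))
w=vision.snapshot('wrist');cv2.imwrite('pics/w18.png',w[:,:,::-1]);m=vision.camera_model('wrist')
sl=A-.08*mx+[0,0,.096]; ax=A+[0,0,.096]
print(proj(m,[sl,ax,A-.11*mx+[0,0,.096]],True))
```

```text
t 16.82 q [ 0.68  0.7  -0.6   1.93  0.61  0.71  1.18] p [ 0.4758 -0.2078  0.1979] F [0.2 1.1 0.5] op 0.005
[ 0.47892421 -0.19484812  0.097     ] (array([0.0464, 0.0087, 0.336 ]), array([-0.0025,  0.0022, -0.007 ]), 'rows>=1.6')
[[242.48798727 223.50606498]
 [248.60487726 310.69355277]
 [240.3921286  184.94514773]]
```

View pics/w18.png

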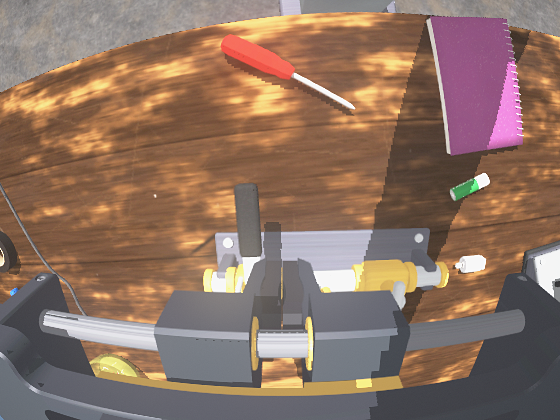

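>>> play_rows --deltas '[[[1,0.055,0.009,0,0,0,0],[1,0.055,0.009,0.15,0,0,0],[1,0.055,0.009,0.3,0,0,0],[1,0.055,0.009,0.336,0,0,0],[1,0.055,0.009,0.336,0,0,0]]]'

```text
clock: 17.5
tool_pos: [0.4809, -0.1872, 0.0984]
eef_rot: [0.739, 0.673, -0.004, -0.001]
contact_force: [0.8, -0.2, -0.2]
opening: 0.003
```

Run:
```python
from plant import get_state,vision
from h import *
s=get_state();brief(s)
for t in [0,.2,.4,.6,.8,1.0,1.2,1.4,1.571]: print(t,rows(s,pusher(t),RL)[0])
w=vision.snapshot('wrist');cv2.imwrite('pics/w19.png',w[:,:,::-1])
zz=vision.snapshot('side');cv2.imwrite('pics/s19.png',zz[200:370,180:330,::-1].repeat(3,0).repeat(3,1))
```

```text
t 17.5 q [ 0.54  0.84 -0.44  2.    0.78  0.48  0.99] p [ 0.4809 -0.1872  0.0984] F [ 0.8 -0.2 -0.2] op 0.003
0 [-0.0727 -0.0034  0.0051]
0.2 [-0.123  -0.0158  0.0054]
0.4 [-0.1773 -0.018   0.0056]
0.6 [-0.2333 -0.0081  0.0058]
0.8 [-0.2879  0.0146  0.0059]
1.0 [-0.3378  0.0501  0.006 ]
1.2 [-0.3795  0.0975  0.0059]
1.4 [-0.4098  0.1545  0.0057]
1.571 [-0.4247  0.2086  0.0054]
```

View pics/w19.png

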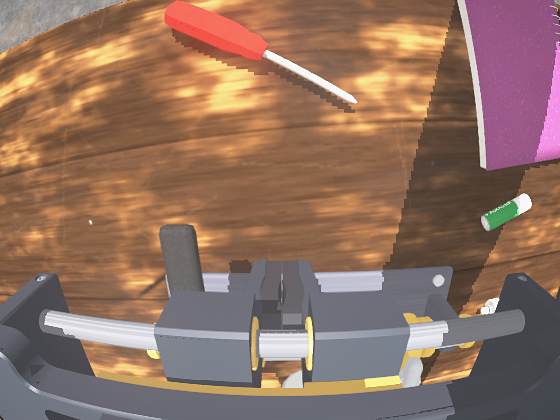

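View pics/s19.png

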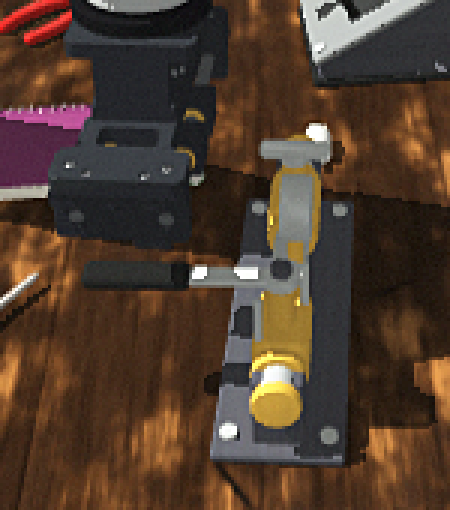

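>>> play_rows --deltas '[[[1,-0.073,-0.003,0.004,0,0,0],[1,-0.123,-0.016,0.004,0,0,0],[1,-0.177,-0.018,0.004,0,0,0],[1,-0.233,-0.008,0.004,0,0,0],[1,-0.288,0.015,0.004,0,0,0]]]'

```text
clock: 18.23
tool_pos: [0.4767, -0.2749, 0.0989]
eef_rot: [0.74, 0.673, -0.003, -0.001]
contact_force: [-0.5, 4.2, -0.1]
opening: 0.001
```

Run:
```python
from plant import get_state,vision
from h import *
s=get_state();brief(s)
for t in [.8,1.0,1.2,1.4,1.571]: print(t,rows(s,pusher(t),RL)[0])
w=vision.snapshot('wrist');cv2.imwrite('pics/w20.png',w[:,:,::-1])
zz=vision.snapshot('side');cv2.imwrite('pics/s20.png',zz[200:370,180:330,::-1].repeat(3,0).repeat(3,1))
```

```text
t 18.23 q [ 0.73  0.88 -0.5   1.9   0.76  0.57  1.19] p [ 0.4767 -0.2749  0.0989] F [-0.5  4.2 -0.1] op 0.001
0.8 [0.0047 0.0013 0.0061]
1.0 [-0.0452  0.037   0.0062]
1.2 [-0.0868  0.0844  0.0061]
1.4 [-0.1169  0.1414  0.0059]
1.571 [-0.1318  0.1956  0.0057]
```

View pics/w20.png

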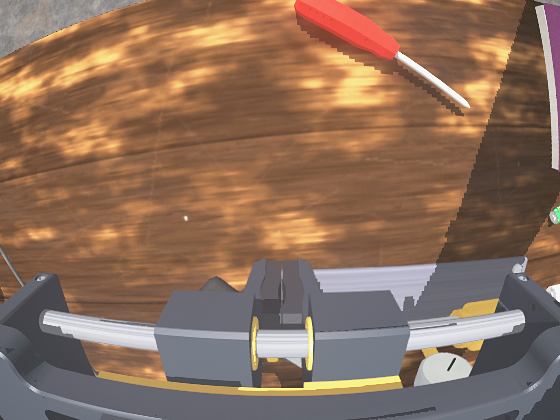

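View pics/s20.png

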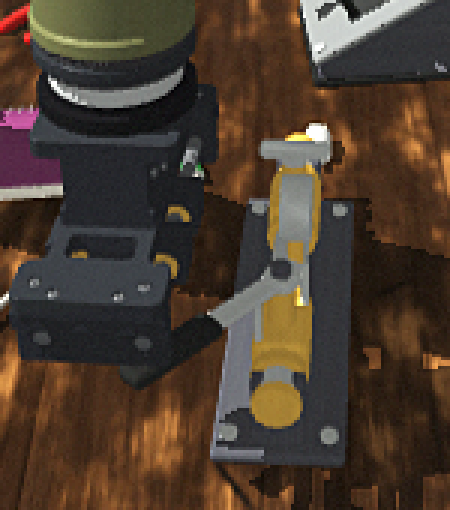

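>>> play_rows --deltas '[[[1,-0.045,0.037,0.005,0,0,0],[1,-0.087,0.084,0.005,0,0,0],[1,-0.117,0.141,0.005,0,0,0],[1,-0.132,0.196,0.005,0,0,0],[1,-0.132,0.2,0.005,0,0,0]]]'

```text
clock: 18.95
tool_pos: [0.5279, -0.3224, 0.0961]
eef_rot: [0.741, 0.671, -0.008, -0.003]
contact_force: [-8.5, 2.4, 5.1]
opening: 0.009
```

Run:
```python
from plant import get_state,vision
from h import *
s=get_state();brief(s)
for t in [1.571]: print(t,rows(s,pusher(t),RL)[0])
zz=vision.snapshot('side');cv2.imwrite('pics/s21.png',zz[200:370,180:330,::-1].repeat(3,0).repeat(3,1))
```

```text
t 18.95 q [ 0.76  0.95 -0.54  1.68  0.7   0.73  1.33] p [ 0.5279 -0.3224  0.0961] F [-8.5  2.4  5.1] op 0.009
1.571 [ 0.0097  0.0102 -0.0032]
```

View pics/s21.png

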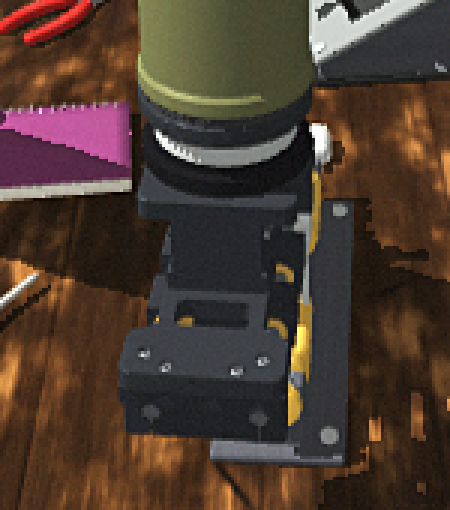

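>>> play_rows --deltas '[[[1,0,0.012,-0.004,0,0,0],[1,0,0.024,-0.004,0,0,0],[1,0,0.03,-0.004,0,0,0]]]'

```text
clock: 19.38
tool_pos: [0.5284, -0.3225, 0.0961]
eef_rot: [0.741, 0.671, -0.014, -0.01]
contact_force: [-18.2, 5.2, 12.0]
opening: 0.005
```

Run:
```python
from plant import get_state,vision
from h import *
s=get_state();brief(s)
print(rows(s,pusher(1.571),RL)[0], (s['tool_pos']-A)@mx)
cv2.imwrite('pics/w22.png',vision.snapshot('wrist')[:,:,::-1])
t=vision.snapshot('top');zoom(t,290,180,120,90,5,'pics/t22.png')
```

```text
t 19.38 q [ 0.76  0.96 -0.55  1.66  0.69  0.76  1.34] p [ 0.5284 -0.3225  0.0961] F [-18.2   5.2  12. ] op 0.005
[ 0.0098  0.0087 -0.0033] -0.020687537530533484
```

View pics/t22.png

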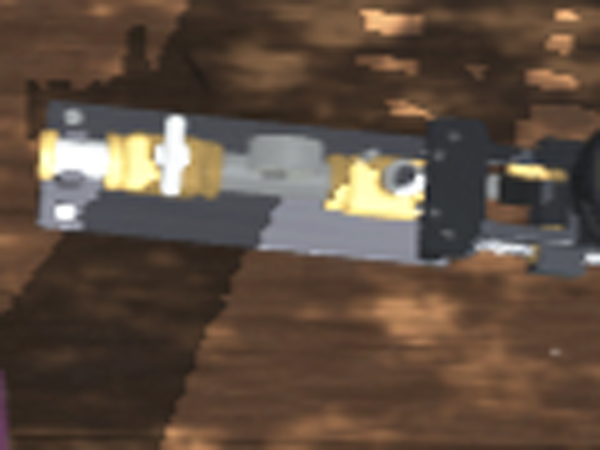

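>>> play_rows --deltas '[[[1,0,-0.08,0,0,0,0],[1,0,-0.15,0,0,0,0],[1,0,-0.3,-0.15,0,0,0],[1,0,-0.4,-0.3,0,0,0],[1,0,-0.4,-0.4,0,0,0]]]'

```text
clock: 20.1
tool_pos: [0.4106, -0.3108, 0.222]
eef_rot: [0.742, 0.67, -0.016, -0.009]
contact_force: [1.0, -0.2, -0.8]
opening: 0.001
```

Run:
```python
from plant import get_state,vision
from h import *
s=get_state();brief(s)
w=vision.snapshot('wrist');cv2.imwrite('pics/w23.png',w[:,:,::-1])
m=vision.camera_model('wrist');np.save('m23.npy',m,allow_pickle=True)
print(proj(m,[A+[0,0,.096],A-.08*my+[0,0,.096],A-.11*my+[0,0,.096]],True))
t=vision.snapshot('top');zoom(t,290,170,120,90,5,'pics/t23.png')
```

```text
t 20.1 q [ 0.94  0.67 -0.66  1.9   0.59  0.8   1.42] p [ 0.4106 -0.3108  0.222 ] F [ 1.  -0.2 -0.8] op 0.001
[[365.15662973 339.26949256]
 [287.07093675 342.60961592]
 [257.37037169 342.61161577]]
```

View pics/t23.png

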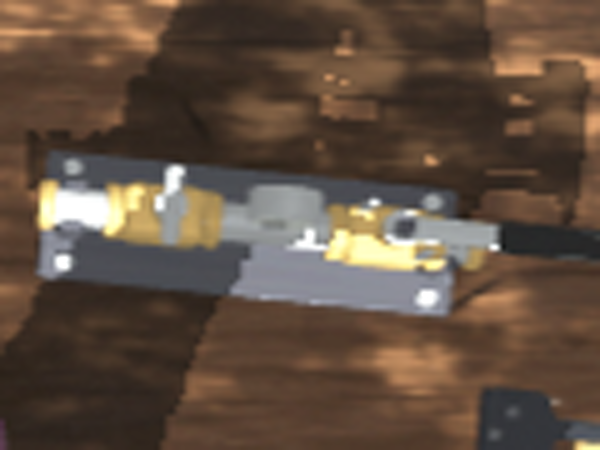

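View pics/w23.png

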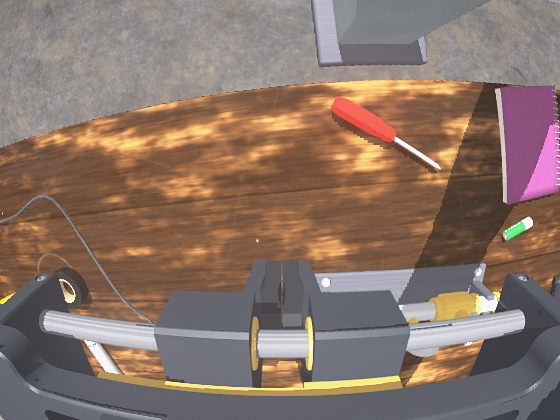

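Run:
```python
from plant import get_state,vision
from h import *
t=vision.snapshot('top');zoom(t,350,190,100,70,8,'pics/t24.png')
s=vision.snapshot('side');zoom(s,215,240,110,130,5,'pics/s24.png')
```

```text
(no output)
```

View pics/t24.png

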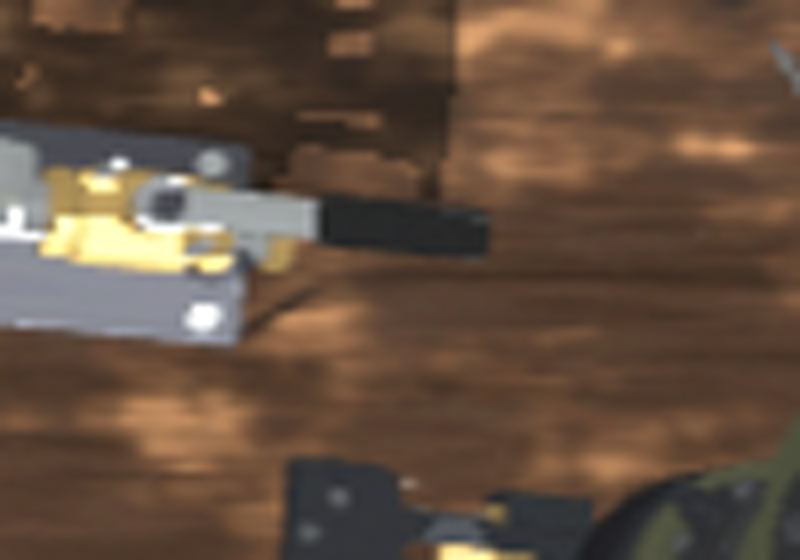

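View pics/s24.png

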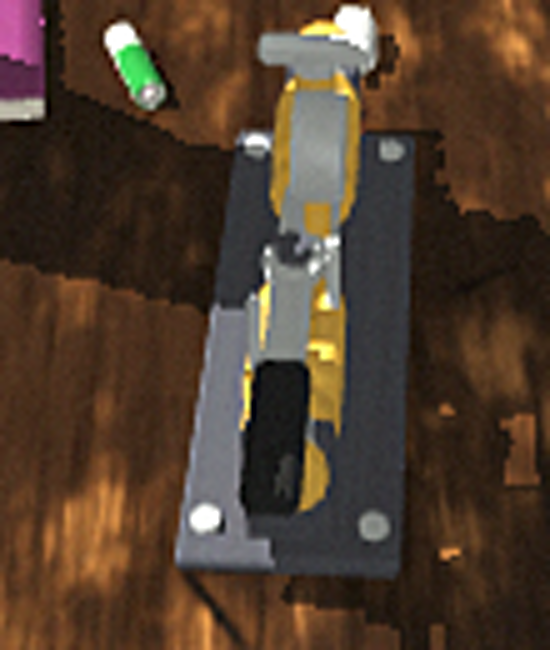

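Run:
```python
from plant import vision
from h import *
S=vision.camera_model('side');T=vision.camera_model('top')
t=lambda u,v:(350+(u+.0)/8,190+v/8); s=lambda u,v:(215+u/5,240+v/5)
ang=lambda d:np.degrees(np.arctan2(d[1],d[0]))
a=atz(T,t(167,203),.096);b=atz(T,t(489,233),.096);c=atz(T,t(320,218),.096);print(a,b,ang(b-a),ang(b-c))
# edges of sleeve/steel in top
print('top edges',ang(atz(T,t(489,212),.096)-atz(T,t(190,190),.094)),ang(atz(T,t(489,256),.096)-atz(T,t(320,240),.096)))
a=atz(S,s(290,249),.096);b=atz(S,s(270,490),.096);c=atz(S,s(281,360),.096);print(a,b,ang(b-a),ang(b-c))
# manifold direction: plate bolts
p=atz(T,t(203,317),.008);print(p)
P=lambda u,v:(290+u/5,170+v/5)
q=lambda u,v:atz(T,P(u,v),.006)
print('plate dir',ang(q(455,190)-q(50,153)),ang(q(447,315)-q(40,275)),'bolts',ang(q(428,298)-q(63,262)),ang(q(433,201)-q(73,166)))
q=lambda u,v:atz(S,s(u,v),.006)
print('side bolts',ang(q(205,519)-q(257,145)),ang(q(373,525)-q(391,150)),'edges',ang(q(178,565)-q(236,135)),ang(q(402,573)-q(413,140)))
```

```text
[ 0.55321614 -0.24189985  0.096     ] [ 0.54535126 -0.34999772  0.096     ] -94.1613375451672 -93.90729769161827
top edges -93.19711396419224 -94.24316231601887
[ 0.55327036 -0.23641041  0.096     ] [ 0.54625905 -0.34505984  0.096     ] -93.69226235688181 -93.76031545204715
[ 0.52277573 -0.27582914  0.008     ]
plate dir -94.07098759873045 -94.42527954284145 bolts -94.45069183181312 -94.40472608023066
side bolts -94.67582268341197 -94.56252085957749 edges -94.03634328699482 -94.2742946554108
```

Run:
```python
from plant import get_state,vision,r
from h import *
t=vision.snapshot('top');cv2.imwrite('pics/t25.png',t[:,:,::-1])
a=cv2.imread('pics/top0.png');d=cv2.absdiff(a,t[:,:,::-1].copy()).max(2)
for n,(x,y) in dict(pliers=(190,280),motor=(277,207),aa=(281,240),scr=(355,292),tin=(333,140),b9=(242,130),pull=(218,206),drain=(326,212)).items(): print(n,(d[y-12:y+12,x-12:x+12]>60).mean())
brief(get_state())
```

```text
pliers 0.0
motor 0.0
aa 0.0
scr 0.0
tin 0.14756944444444445
b9 0.0
pull 0.0
drain 0.4895833333333333
t 20.35 q [ 0.94  0.68 -0.65  1.9   0.59  0.8   1.42] p [ 0.4128 -0.3102  0.2195] F [ 0.   0.1 -0.9] op 0.005
```

View pics/t25.png

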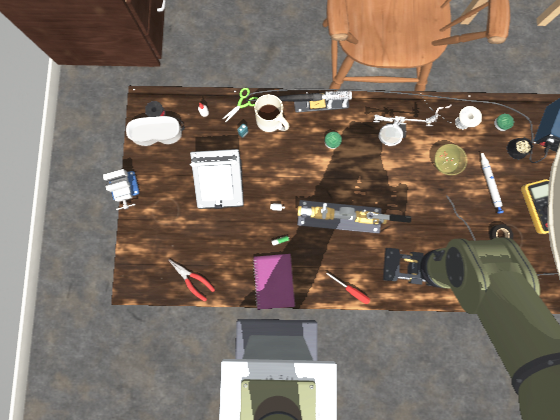

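```bash
python3 -c "
from plant import r
print(r.finish_job())"
```

```text
the job is handed in; nothing more can be done
None
```

The job is done and handed in at about 20 s of the 72 s allowed; no verdict was reported. I swung the guard up by its pull, turned the dial to its index line, folded the guard shut, and then pushed the long lever to its end stop.

What the last checks showed:

- **Guard:** it opened to about 1.9 rad. After closing it looked the same as at the start in the side and top views.
- **Dial:** about 1.15 rad by tool angle. A wrist picture taken before closing the guard showed the pointer stripe in line with the index line.
- **Lever:** it lies at −94.0° against −94.4° for the manifold plate, so within about half a degree of fully open. The last push met a hard stop at about 18 N.
- **Stop position:** the pusher stopped about 3 mm short of where I had calculated the stop. The camera angle shows the lever fully open, so I put that down to calibration or finger shape.
- **Drain handle:** its ends are in the same place, within a pixel, in the top view.
- **Loose things:** none look moved. The image comparison flagged changes only around the drain handle and the flux tin. Both were in the same place in the pictures, so I read the changes as shifted shadows.
- **Robot:** the arm was clear of everything when I handed in, with contact forces near zero.

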